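# Pour the dice into the funnel jar and stack the green tiers

### The job

Tidy the gaming shelf: stand the black dragon from the flat green tier upright in the middle of the bamboo coaster, pour all four copper dice from the sloping green tier through the funnel into the jar without fingering the dice, then stack that emptied tier squarely on top of the other one, long sides together (either end may face either way). Don't lift, knock or shift the jar, the lower tier or any of the other things on the shelf.

Things in the scene. Friction and masses are not known exactly. Their poses are not given: they have to be found in the camera images.
- pour_tier: green plastic storage tier that holds the dice and has to be poured and then stacked: flat tray 130 (x) x 62 (y) x 32 (z) mm, walls and floor 3 mm, walled at -x and both sides, open (no wall) at its +x end. Origin: centre of its underside; z is its up direction. It starts lying on the sloping rest, its open +x end raised, tilted 25 degrees. Loose, about 90 g.
- lip (a point): middle of the open end of pour_tier, on its floor's top surface: 65 mm ahead (+x) of its origin and 3 mm above its underside
- rest: low fixed walnut ramp under pour_tier, 44 mm wide (narrower than the tier), slope 25 degrees rising towards +x, with a stop at the low end reaching 16 mm up behind the tier. Origin on the shelf top below the tier's origin; the tier's underside centre starts 36 mm above it.
- base_tier: second green tier, same size and shape as pour_tier (130 x 62 x 32 mm, open at +x), lying flat and loose on the shelf top; origin at the centre of its underside. The dragon starts in it.
- dragon: black resin dragon figure sitting upright, 95 mm tall, loose, about 120 g; origin at the centre of its underside, z up, it faces +x. Round base 44 mm across and 7 mm thick; round torso 28 mm across low down, 22 mm across between 42 and 66 mm up (best gripped there, across y); folded wings behind at x = -8 to -28 mm up to 70 mm high; head above 74 mm.
- coaster: round bamboo coaster, 100 mm across, 8 mm thick, fixed; origin at the centre of its underside
- jar: funnel jar, loose, about 0.7 kg, 134 mm tall in all; origin at the centre of its underside. Round dark foot 84 mm across and 10 mm thick, clear tube 52 mm outside and 46 mm inside from 13 mm to 90 mm up, then an orange funnel widening from 46 mm inside at 90 mm up to 120 mm across at its rim, 134 mm up.
- funnel (a point): centre of the funnel's rim circle, 134 mm above the jar's underside
- die0: copper-coloured metal die, 16 mm cube, 25 g, origin at its centre; starts near the walled end of pour_tier
- die1: copper-coloured metal die, 16 mm cube, 25 g, origin at its centre; starts near the walled end of pour_tier
- die2: copper-coloured metal die, 16 mm cube, 25 g, origin at its centre; starts near the walled end of pour_tier
- die3: copper-coloured metal die, 16 mm cube, 25 g, origin at its centre; starts near the walled end of pour_tier
- tumbler: bystander: clear glass tumbler, 70 mm across, 90 mm tall; loose, origin at the centre of its underside
- mug: bystander: blue ceramic mug, 80 mm across, 85 mm tall, handle on its +y side reaching about 35 mm out; loose, origin at the centre of its underside
- chest: bystander: small closed walnut dice chest, 102 x 82 x 55 mm; loose, origin at the centre of its underside
- paint: bystander: small red paint bottle with white cap, 28 mm across, 62 mm tall; loose, origin at the centre of its underside
- deck: bystander: blue card box lying flat, 66 x 92 x 22 mm; loose, origin at the centre of its underside
- candle: bystander: brass candle tin, 60 mm across, 40 mm tall; loose, origin at the centre of its underside
Mind the look-alikes: they are no part of the job. Leave any pink look-alike of the pour_tier alone. There is more than one size of the dragon; the one meant has the size given above.

How it is judged:
By the outcome, as a careful person would: the job done as asked, in the order asked, and still so for the second after the job is handed in, with the robot touching nothing.
It also fails if it takes over 72 s, if anything falls off the work surface, if the arm or the gripper's body presses on something with over 40 N, if the wrist force passes 120 N, or if a joint passes its speed limit or range.

### The arm

A 7-joint arm with a two-finger parallel gripper is mounted at the origin on the work surface. World frame = base frame: x ahead of the robot, y to its left, z up, the work surface at z = 0. Lengths are in m, angles in rad, forces in N, time in s.
With the tool pointing down it reaches from about 0.4 to 0.875 m from the base axis. Payload 19.3 kg.
Tool frame: the origin (TCP) lies midway between the tips of the shut fingers; the grasp point (between the pads) lies 19 mm behind it; z points along the fingers, y is the direction in which the jaws open and shut (so a half turn about z gives the same grasp; the last joint's range is limited). The gripper opens to 85 mm and grips with 20 to 120 N. Pads are 22 mm wide; open, the fingers measure 114 mm over their backs; the gripper's body (76 mm by 85 mm) begins 54 mm behind the grasp point. The pads swing forward as they close: fully open they stand 13 mm farther back than shut.
Start: joints at [1.202, 0.521, -0.036, 1.599, 0.021, 1.021, -0.113], TCP at [0.184, -0.597, 0.231] pointing down, gripper open.
Joint ranges: [-2.91, 2.91], [-0.3, 2.13], [-1.5, 1.42], [0.17, 2.43], [-1.26, 4.41], [0.16, 1.93], [-2.52, 2.52]. Speed limits (rad/s): [1.89, 1.89, 2.39, 2.39, 3.01, 3.01, 3.01].

### API

Orientations are given as [roll, pitch, yaw] about the fixed x, y, z axes, in that order (R = Rz(yaw) Ry(pitch) Rx(roll)).
In Python, from workcell import telemetry, cams, workorder gives the robot as it stands. The module is installed in compiled form; this text tells all that it offers.
- The arm moves only by the tool apply_moves, never from a script. Its argument "steps" is a list of rows, each a list of 4 numbers: the shift along the tool's x, y, z in cm, then the turn about the tool's z in rad. A call has exactly 10 rows; each row is the pose to reach, as a shift and turn from the pose commanded when the call began, along the tool's axes at that moment; what a row does not reach only later rows make up. A row lasts 1/12 s, in which the tool goes at most 41.7 mm and 7.16 degrees, less where a joint would pass 70% of its speed; a pose out of reach is approached as far as the arm can. A call with a gripper value outside its range is refused whole. "claw" is the closure, from 0 (fully open) to 1 (shut), set as the call begins (left out, the last holds). The fingers move at their own pace and stop on an object; "force" is the grip in N (left out, the last holds). Time passes only in rows, so rows that repeat a pose let the fingers close, or fill a call up. It gives the time, the measured TCP pose, the force and the opening at its end, in the units of the state.
- telemetry.observe(): the state, without advancing time (a new reading comes with each control period).
- cams.grab_frame(name): name is "side" or "top"; returns a dict with "color" (420x560x3 uint8, red, green, blue), "mtx" (3x3 intrinsics, pixels), "k1" (the pictures are not rectified: a ray, as slopes to the right and down, at radius r is drawn at 1 + k1 r^2 times it, then the intrinsics apply), "eye" and "orientation" of the camera in the world. Camera axes: x right, y down, z forward; pixel columns grow to the right and rows downward; lengths in m; the calibration is good to about 2 mm. A picture is of the moment at which its call begins. There is no depth.
- workorder.job_done(): hands the job in, once; it reports no verdict.
Trained networks look in the newest picture that a camera, given by its name, has taken for a name from the list of things; names that differ only in an ending like _2 or _b are one class to them, and where a whole thing is asked for, a point or a joint stands for the part that bears it (a point fixed in the world has none). Each returns a list of dicts, best first, with "score" (0 to 1); they miss things now and then, are a little off and sometimes report something else, mostly with a low value. They report only what shows in the picture. A call takes as long as a camera call. They do not tell look-alikes from the thing itself.
- cams.find_in(camera, name): "box" ([left, top, width, height] in pixels, round what is visible of it).
- cams.pinpoint(camera, name): "uv" ([column, row] in pixels: a listed point, or the origin of a listed thing).
The state is a dict: "clock": time; "qpos": joint angles; "qd": joint speeds; "joint_efforts": joint torques, N m; "position": TCP position; "tool_rot": TCP orientation; "force": force on the tool from outside, world axes, zero at the start; "moment": the same for the moment, N m; "grip_width": finger opening in m.
Only numpy, scipy, OpenCV 4.12 (cv2) and the standard library are available. Lean on these libraries where they do the work, as an engineer would, in place of code of your own. Each camera call takes 0.05 s, during which the arm holds its last target. There are 200 camera calls.

## Working session

There is one attempt and no reset: what is moved stays moved. The work goes in short steps, Python scripts to look and compute and a tool call to move; the robot and the scene stay as the last step left them, time stands still between calls to the robot, and variables do not carry over. Pictures are saved under pics/ and viewed, about 8 in all and at most 12, crops included, and the job is handed in when it is done.

Besides the shell and the picture viewer there is one more tool, called after ">>>" by a JSON object that holds its "name" and its "arguments". apply_moves: Moves the arm, as the interface text tells. Its arguments: {"type":"object","properties":{"steps":{"type":"array"},"claw":{"type":"number"},"force":{"type":"number"}},"required":["steps"]}

```bash
mkdir -p pics; cat > h.py <<'E'
import numpy as np, cv2
from scipy.spatial.transform import Rotation as Rn
from workcell import telemetry, cams, workorder
def camR(f):
    o=np.array(f["orientation"],float)
    return o if o.shape==(3,3) else Rn.from_euler('xyz',o).as_matrix() if o.size==3 else Rn.from_quat(o).as_matrix()
def ray(f,uv):
    K=np.array(f["mtx"]);d=np.array([(uv[0]-K[0,2])/K[0,0],(uv[1]-K[1,2])/K[1,1]]);p=d.copy()
    for _ in range(20): p=d/(1+f["k1"]*(p@p))
    return camR(f)@np.array([p[0],p[1],1.])
def onz(f,uv,z):
    r=ray(f,uv);e=np.array(f["eye"]);return e+r*(z-e[2])/r[2]
def proj(f,X):
    c=(np.atleast_2d(X)-np.array(f["eye"]))@camR(f);p=c[:,:2]/c[:,2:]
    p=p*(1+f["k1"]*(p**2).sum(1,keepdims=True));K=np.array(f["mtx"])
    return p*[K[0,0],K[1,1]]+[K[0,2],K[1,2]]
def tri(f1,u1,f2,u2):
    A=[];b=[]
    M=np.zeros((3,3));v=np.zeros(3);rs=[]
    for f,u in((f1,u1),(f2,u2)):
        r=ray(f,u);r/=np.linalg.norm(r);P=np.eye(3)-np.outer(r,r);M+=P;v+=P@np.array(f["eye"]);rs.append((P,np.array(f["eye"])))
    X=np.linalg.solve(M,v);return X,max(np.linalg.norm(P@(X-e)) for P,e in rs)
def save(f,n,s=1.4,crop=None):
    im=cv2.cvtColor(f["color"],cv2.COLOR_RGB2BGR)
    if crop: l,t,w,h=crop; im=im[t:t+h,l:l+w]
    cv2.imwrite(f"pics/{n}.png",cv2.resize(im,None,fx=s,fy=s,interpolation=cv2.INTER_CUBIC))
E
python3 - <<'E'
from h import *
np.set_printoptions(precision=3,suppress=True)
F={c:cams.grab_frame(c) for c in("side","top")}
for c in F: save(F[c],c+"0"); f=F[c]; print(c,f["eye"],f["orientation"],f["mtx"],f["k1"])
print(telemetry.observe())
for n in "pour_tier lip rest base_tier dragon coaster jar funnel die0 tumbler mug chest paint deck candle".split():
    for c in F:
        r=cams.pinpoint(c,n)
        print(n,c,[(np.round(d["uv"]).tolist(),round(d["score"],2)) for d in r[:4]])
E
```

```text
side [0.012 0.874 0.692] [-2.074 -0.015 -2.605] [[527.346   0.    278.155]
 [  0.    527.346 217.542]
 [  0.      0.      1.   ]] 0.06207199827641406
top [ 0.365 -0.059  1.598] [-3.021  0.017 -1.582] [[490.307   0.    290.626]
 [  0.    490.307 216.63 ]
 [  0.      0.      1.   ]] -0.13333177727801349
{'clock': 0.1, 'qpos': array([ 1.202,  0.522, -0.036,  1.6  ,  0.021,  1.021, -0.113]), 'qd': array([-0.001, -0.001,  0.   , -0.003,  0.   , -0.001,  0.001]), 'joint_efforts': array([  0.005, -92.848,   1.984, -37.054,   0.018,   0.005,   0.   ]), 'position': array([ 0.184, -0.597,  0.231]), 'tool_rot': array([-3.141,  0.   ,  0.299]), 'force': array([0.319, 0.217, 0.498]), 'moment': array([0.012, 0.011, 0.026]), 'grip_width': 0.08512252648409872}
pour_tier side [([281.0, 226.0], 0.92), ([322.0, 186.0], 0.58)]
pour_tier top [([314.0, 205.0], 0.89), ([422.0, 193.0], 0.6)]
lip side [([305.0, 214.0], 0.71), ([303.0, 182.0], 0.58)]
lip top [([330.0, 219.0], 0.94), ([411.0, 174.0], 0.7)]
rest side [([263.0, 226.0], 0.73), ([282.0, 238.0], 0.62)]
rest top [([330.0, 277.0], 0.55)]
base_tier si
[... 434 characters left out ...]
 242.0], 0.89)]
die0 side [([255.0, 232.0], 0.52), ([264.0, 231.0], 0.43)]
die0 top [([314.0, 195.0], 0.46), ([300.0, 200.0], 0.45), ([303.0, 201.0], 0.41), ([310.0, 190.0], 0.4)]
tumbler side [([210.0, 247.0], 0.77)]
tumbler top [([276.0, 173.0], 0.65)]
mug side [([282.0, 207.0], 0.83)]
mug top [([362.0, 180.0], 0.72)]
chest side [([127.0, 308.0], 0.81)]
chest top [([196.0, 174.0], 0.6), ([245.0, 211.0], 0.22)]
paint side [([321.0, 280.0], 0.76), ([364.0, 214.0], 0.61), ([362.0, 255.0], 0.46)]
paint top [([284.0, 261.0], 0.65)]
deck side [([361.0, 255.0], 0.95)]
deck top [([330.0, 274.0], 0.93), ([310.0, 191.0], 0.35)]
candle side [([297.0, 327.0], 0.69)]
candle top [([230.0, 270.0], 0.58)]
```

View pics/side0.png

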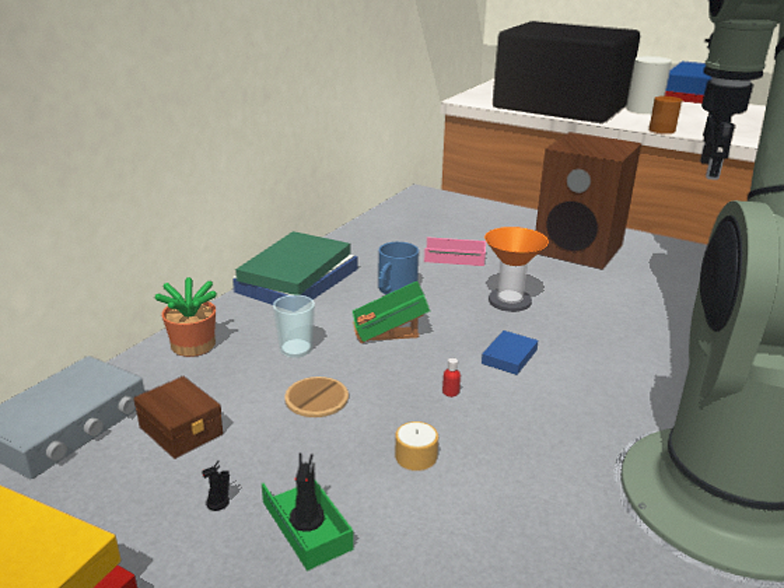

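View pics/top0.png

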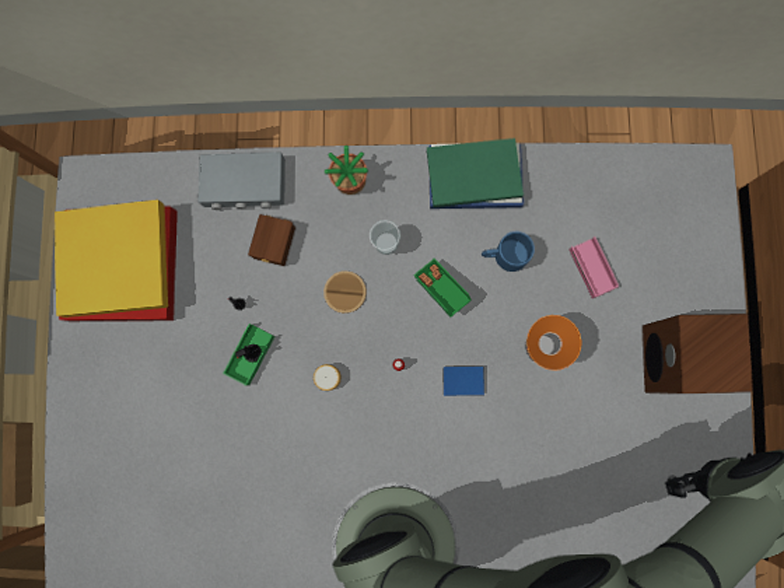

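```bash
python3 - <<'E'
from h import *
np.set_printoptions(precision=4,suppress=True)
F={c:cams.grab_frame(c) for c in("side","top")}
s,t=F["side"],F["top"]
def p(n): return cams.pinpoint("side",n),cams.pinpoint("top",n)
for n in "pour_tier lip base_tier dragon coaster jar funnel tumbler mug chest paint deck candle".split():
    a,b=p(n)
    best=[]
    for i,x in enumerate(a[:3]):
        for j,y in enumerate(b[:3]):
            X,e=tri(s,x["uv"],t,y["uv"])
            if e<.012: best.append((i,j,np.round(X,3).tolist(),round(e*1000,1)))
    print(n,best)
    print("   z0:",[np.round(onz(t,y["uv"],0)[:2],3).tolist() for y in b[:2]],[np.round(onz(s,y["uv"],0)[:2],3).tolist() for y in a[:2]])
E
```

```text
pour_tier [(0, 0, [0.59, -0.12, 0.031], np.float64(1.8)), (1, 1, [0.641, -0.479, -0.013], np.float64(3.0))]
   z0: [[0.593, -0.122], [0.636, -0.476]] [[0.619, -0.166], [0.632, -0.452]]
lip [(0, 0, [0.712, -0.481, -0.135], np.float64(4.5)), (0, 1, [0.545, -0.16, 0.061], np.float64(2.7)), (1, 0, [0.694, -0.447, -0.01], np.float64(3.9)), (1, 1, [0.541, -0.152, 0.147], np.float64(3.7))]
   z0: [[0.688, -0.446], [0.555, -0.163]] [[0.594, -0.261], [0.688, -0.427]]
base_tier [(0, 0, [0.442, 0.335, -0.004], np.float64(6.1))]
   z0: [[0.447, 0.337]] [[0.434, 0.336]]
dragon [(0, 1, [0.452, 0.329, -0.004], np.float64(0.1)), (1, 1, [0.448, 0.329, -0.014], np.float64(5.6))]
   z0: [[0.567, 0.363], [0.452, 0.329]] [[0.45, 0.333], [0.434, 0.337]]
coaster [(0, 0, [0.583, 0.118, 0.001], np.float64(5.2))]
   z0: [[0.588, 0.12]] [[0.579, 0.115]]
jar [(0, 0, [0.448, -0.343, 0.001], np.float64(2.4)), (1, 0, [0.444, -0.316, 0.146], np.float64(5.7))]
   z0: [[0.446, -0.344]] [[0.451, -0.345], [0.566, -0.632]]
funnel [(0, 0, [0.461, -0.354, 0.126], np.float64(1.6))]
   z0: [[0.471, -0.379]] [[0.559, -0.629], [0.431, 0.341]]
tumbler [(0, 0, [0.703, 0.018, 0.001], np.float64(3.4))]
   z0: [[0.7, 0.017], [0.47, -0.381]] [[0.707, 0.018]]
mug [(0, 0, [0.673, -0.297, -0.012], np.float64(2.6))]
   z0: [[0.673, -0.294]] [[0.659, -0.278]]
chest [(0, 0, [0.714, 0.28, -0.004], np.float64(1.1))]
   z0: [[0.712, 0.279], [0.424, -0.011]] [[0.711, 0.283]]
paint [(0, 0, [0.411, -0.004, 0.012], np.float64(0.3))]
   z0: [[0.411, -0.004]] [[0.418, -0.02], [0.591, 0.102]]
deck [(0, 0, [0.369, -0.15, 0.003], np.float64(3.5)), (2, 0, [0.374, -0.135, 0.236], np.float64(9.0))]
   z0: [[0.365, -0.152], [0.439, 0.334]] [[0.373, -0.153], [0.653, -0.152]]
candle [(0, 0, [0.384, 0.167, 0.008], np.float64(1.7))]
   z0: [[0.386, 0.169]] [[0.387, 0.158]]
```

Side view: dragon stands in the flat tier at (305,500)/1.4, a small dragon look-alike at (217,490), the sloping tier with dice at (390,312) and the jar at (515,270). Top view: the slope's nose points roughly towards the jar. The tool can't tilt, so I'll pour by pivoting the tier in the grip. Next I fit precise poses.

```bash
cat > fit.py <<'E'
from h import *
from scipy.optimize import minimize
def boxq(lo,hi):
    x=[[a,b,c] for a in(lo[0],hi[0]) for b in(lo[1],hi[1]) for c in(lo[2],hi[2])];return np.array(x,float)
TIER=[boxq((-65,-31,0),(65,31,3)),boxq((-65,-31,0),(-62,31,32)),boxq((-65,-31,0),(65,-28,32)),boxq((-65,28,0),(65,31,32))]
def cyl(r,z0,r1,z1):
    a=np.linspace(0,2*np.pi,40);return np.vstack([np.c_[r*np.cos(a),r*np.sin(a),0*a+z0],np.c_[r1*np.cos(a),r1*np.sin(a),0*a+z1]])
S=4
def sil(f,parts,T,R,roi):
    l,t,w,h=roi;m=np.zeros((h*S,w*S),np.uint8)
    for P in parts:
        q=(proj(f,(P/1000)@R.T+T)-[l,t]+.5)*S-.5
        cv2.fillConvexPoly(m,cv2.convexHull(np.round(q*16).astype(np.int32)),255,shift=4)
    return m
def rgbmask(f,roi,fn):
    l,t,w,h=roi;im=f["color"][t:t+h,l:l+w];im=cv2.resize(im,None,fx=S,fy=S,interpolation=cv2.INTER_LINEAR)
    hsv=cv2.cvtColor(im,cv2.COLOR_RGB2HSV).astype(int);return (fn(hsv)*255).astype(np.uint8)
def fit(frames,parts,fn,x0,pose,step,rad=45):
    M=[]
    for f in frames:
        T,R=pose(x0);c=proj(f,T[None])[0].astype(int)
        l=max(0,c[0]-rad);t=max(0,c[1]-rad);roi=(l,t,min(2*rad,560-l),min(2*rad,420-t));M.append((f,roi,rgbmask(f,roi,fn)))
    def cost(x):
        T,R=pose(x);s=0
        for f,roi,m in M:
            k=sil(f,parts,T,R,roi)
            s+=1-(k&m).sum()/((k|m).sum())
        return s
    best=None;x=np.array(x0,float)
    for _ in range(3):
        sx=np.vstack([x]+[x+np.eye(len(x))[i]*step[i] for i in range(len(x))])
        r=minimize(cost,x,method="Nelder-Mead",options=dict(initial_simplex=sx,xatol=1e-5,fatol=1e-5,maxiter=300));x=r.x
    return x,r.fun
green=lambda h:(h[...,0]>45)&(h[...,0]<75)&(h[...,1]>120)&(h[...,2]>30)
orange=lambda h:(h[...,0]<17)&(h[...,1]>170)&(h[...,2]>80)
flat=lambda z:(lambda x:(np.array([x[0],x[1],z]),Rn.from_euler('z',x[2]).as_matrix()))
slope=lambda x:(np.array([x[0],x[1],.036]),Rn.from_euler('ZY',[x[2],-np.radians(25)]).as_matrix())
pos=lambda z:(lambda x:(np.array([x[0],x[1],z]),np.eye(3)))
E
python3 - <<'E'
from fit import *
np.set_printoptions(precision=4,suppress=True)
s=cams.grab_frame("side");t=cams.grab_frame("top")
bamboo=lambda h:(h[...,0]>8)&(h[...,0]<22)&(h[...,1]>70)
st=[.01,.01,.1]
for F,n in(([s],"side"),([t],"top"),([s,t],"both")):
    print(n,"base",*fit(F,TIER,green,[.445,.335,2.68],flat(0),st))
    print(n,"base180",*fit(F,TIER,green,[.445,.335,2.68-np.pi],flat(0),st))
    print(n,"pour",*fit(F,TIER,green,[.59,-.12,-2.44],slope,st))
    print(n,"funnel",*fit(F,[cyl(23,90,60,134)],orange,[.455,-.35],pos(0),[.01,.01],60))
    print(n,"coaster",*fit(F,[cyl(50,0,50,8)],bamboo,[.583,.118],pos(0),[.01,.01]))
a=s["color"][310:410,165:265];b=t["color"][215:285,145:215]
def up(x):return cv2.resize(x,(390,390),interpolation=cv2.INTER_CUBIC)
c=s["color"][190:260,240:310]
im=np.hstack([up(a),up(b)])
cv2.imwrite("pics/d1.png",im[...,::-1])
E
```

```text
side base [0.4425 0.3355 2.6406] 0.3759113699559915
side base180 [ 0.4431  0.3351 -0.497 ] 0.2978912100906582
side pour [ 0.5832 -0.1179 -2.4857] 0.16029969931483212
side funnel [ 0.4537 -0.3505] 0.144364417487996
side coaster [0.5886 0.1102] 0.08204558087826574
top base [0.4426 0.3367 2.6599] 0.26579472400798054
top base180 [ 0.4427  0.3371 -0.4713] 0.278946604759141
top pour [ 0.5834 -0.1183 -2.4828] 0.2336960600375234
top funnel [ 0.4561 -0.348 ] 0.27847848845904577
top coaster [0.5893 0.1122] 0.2593258726352251
both base [0.4419 0.3362 2.6489] 0.6441742857119673
both base180 [ 0.4426  0.3357 -0.4977] 0.5790221972081507
both pour [ 0.5835 -0.1191 -2.4831] 0.39579216685148955
both funnel [ 0.4537 -0.3502] 0.42507708237633557
both coaster [0.5886 0.1116] 0.3446729312719199
```

View pics/d1.png

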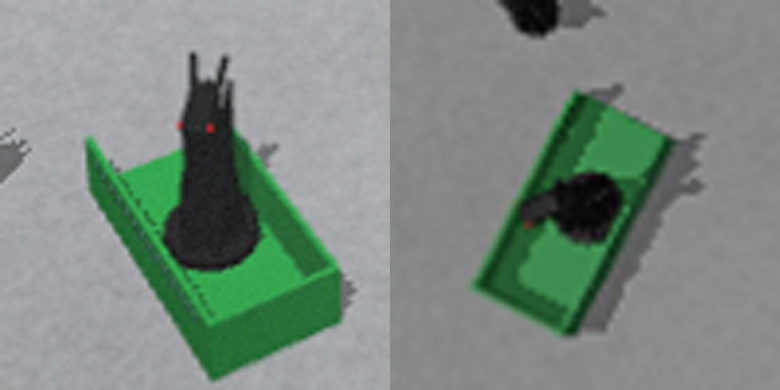

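The close-ups show the dragon facing about +y (towards the side camera), and the base tier's open end pointing away from the robot (yaw about -0.485). Next: dragon position and the move helper.

```bash
cat >> h.py <<'E'
def go(*wps,start=None):
    """wps: (x,y,z,yaw deg); prints cm shift + turn per waypoint, each relative to previous waypoint frame"""
    o=telemetry.observe();p=np.array(o["position"]);R=Rn.from_euler('xyz',o["tool_rot"]).as_matrix()
    if start is not None: p=np.array(start[:3]);R=Rn.from_euler('xyz',[np.pi,0,np.radians(start[3])]).as_matrix()
    for w in wps:
        R2=Rn.from_euler('xyz',[np.pi,0,np.radians(w[3])]).as_matrix();d=R.T@(np.array(w[:3])-p)*100
        D=R.T@R2;print(np.round(d,2),"turn",round(float(np.arctan2(D[1,0],D[0,0])),3),"rows",round(max(np.linalg.norm(d)/4.17,abs(np.degrees(np.arctan2(D[1,0],D[0,0])))/7.16),1))
        p=np.array(w[:3]);R=R2
E
python3 - <<'E'
from fit import *
np.set_printoptions(precision=4,suppress=True)
s=cams.grab_frame("side");t=cams.grab_frame("top")
parts=[cyl(22,0,22,7),cyl(14,7,14,30),cyl(14,30,11,42),cyl(11,42,11,66)]
black=lambda h:(h[...,2]<70)&(h[...,1]<110)
for f,x0 in((s,(.45,.332)),(t,(.45,.332))):
    print(*fit([f],parts,black,x0,pos(.003),[.01,.01],35))
# base-disc only in side: bottom contour
f=s;m=rgbmask(f,(190,330,60,65),black);yy,xx=np.where(m>0)
prof={}
for r in range(0,65*S,S):
    c=xx[yy==r]
    if len(c): print(330+r/S,190+c.min()/S,190+c.max()/S,end=" | ")
for c in ((.4447,.334),): print(); print(proj(s,np.array([[c[0],c[1],.003]])+cyl(22,0,22,7)/1000).min(0),proj(s,np.array([[c[0],c[1],.003]])+cyl(22,0,22,7)/1000).max(0))
go((.45,-.35,.25,52),(.55,.05,.25,100),(.448,.333,.25,100),(.448,.333,.035,100))
E
```

```text
[0.4472 0.3272] 0.11059525783452162
[0.4478 0.3345] 0.4244505494505495
330.0 214.25 221.75 | 331.0 214.25 221.75 | 332.0 214.25 221.0 | 333.0 214.25 220.75 | 334.0 214.0 223.5 | 335.0 213.75 223.75 | 336.0 213.25 223.75 | 337.0 213.0 223.75 | 338.0 213.0 224.0 | 339.0 212.5 224.25 | 340.0 212.25 224.25 | 341.0 212.25 224.0 | 342.0 212.25 224.25 | 343.0 212.0 224.25 | 344.0 212.0 224.25 | 345.0 212.25 224.5 | 346.0 212.25 224.75 | 347.0 212.5 224.75 | 348.0 212.25 224.75 | 349.0 212.5 224.75 | 350.0 212.75 224.75 | 351.0 212.75 224.75 | 352.0 212.75 224.75 | 353.0 212.75 225.0 | 354.0 212.25 225.5 | 355.0 212.25 225.75 | 356.0 212.0 226.0 | 357.0 211.75 226.0 | 358.0 211.75 226.0 | 359.0 212.0 226.5 | 360.0 211.75 228.5 | 361.0 211.75 228.75 | 362.0 211.75 229.0 | 363.0 210.5 229.5 | 364.0 209.5 230.5 | 365.0 208.75 230.75 | 366.0 208.25 230.75 | 367.0 207.75 230.75 | 368.0 207.5 231.0 | 369.0 207.5 231.0 | 370.0 207.25 231.0 | 371.0 207.25 231.0 | 372.0 207.25 230.5 | 373.0 208.0 230.0 | 374.0 208.75 229.5 | 375.0 209.25 228.5 | 376.0 210.0 227.25 | 377.0 211.0 226.25 | 378.0 212.25 224.0 | 379.0 216.25 217.5 | 
[205.1283 359.9755] [230.5322 381.5711]
[ 32.71 -15.81  -1.87] turn -0.609 rows 8.7
[ 37.68 -16.75  -0.  ] turn -0.838 rows 9.9
[29.64 -5.13 -0.  ] turn 0.0 rows 7.2
[ 0.  -0.  21.5] turn 0.0 rows 5.2
```

>>> {"name": "apply_moves", "arguments": {"steps": [[32.7,-15.8,-2,-0.61],[32.7,-15.8,-2,-0.61],[32.7,-15.8,-2,-0.61],[32.7,-15.8,-2,-0.61],[32.7,-15.8,-2,-0.61],[32.7,-15.8,-2,-0.61],[32.7,-15.8,-2,-0.61],[32.7,-15.8,-2,-0.61],[32.7,-15.8,-2,-0.61],[32.7,-15.8,-2,-0.61]], "claw": 0, "force": 40}}

```text
clock: 4.03
position: [0.455, -0.3446, 0.2518]
tool_rot: [3.14, -0.003, 0.916]
force: [0.6, 0.8, -0.1]
grip_width: 0.0853
```

>>> {"name": "apply_moves", "arguments": {"steps": [[37.7,-16.8,0,-0.84],[37.7,-16.8,0,-0.84],[37.7,-16.8,0,-0.84],[37.7,-16.8,0,-0.84],[37.7,-16.8,0,-0.84],[37.7,-16.8,0,-0.84],[37.7,-16.8,0,-0.84],[37.7,-16.8,0,-0.84],[37.7,-16.8,0,-0.84],[37.7,-16.8,0,-0.84]]}}

```text
clock: 4.87
position: [0.5494, 0.0529, 0.2515]
tool_rot: [3.141, -0.0, 1.749]
force: [0.4, -0.6, 0.2]
grip_width: 0.0853
```

```bash
python3 - <<'E'
from h import *
o=telemetry.observe();print(o["clock"],o["position"],o["tool_rot"],o["qpos"])
go((.447,.328,.25,100),(.447,.328,.035,100))
E
```

```text
4.8667 [0.54942637 0.05290894 0.2514938 ] [ 3.14112251e+00 -1.31432989e-04  1.74909720e+00] [ 0.21838452  0.43066911 -0.57102129  1.7508065   0.26510226  1.03714381
 -0.26882279]
[28.89 -5.2   0.15] turn 0.004 rows 7.0
[ 0.  -0.  21.5] turn 0.0 rows 5.2
```

>>> {"name": "apply_moves", "arguments": {"steps": [[28.9,-5.2,10,0],[28.9,-5.2,10,0],[28.9,-5.2,10,0],[28.9,-5.2,10,0],[28.9,-5.2,10,0],[28.9,-5.2,10,0],[28.9,-5.2,10,0],[28.9,-5.2,10,0],[28.9,-5.2,10,0],[28.9,-5.2,10,0]]}}

```text
clock: 5.7
position: [0.4462, 0.3266, 0.1509]
tool_rot: [-3.141, 0.0, 1.751]
force: [0.4, 0.0, 0.1]
grip_width: 0.0854
```

```bash
python3 - <<'E'
from h import *
f=cams.grab_frame("side");save(f,"g1",5,(165,270,110,110))
o=telemetry.observe();print(o["position"],o["tool_rot"])
go((.447,.328,.035,100))
E
```

```text
[0.44702794 0.32549383 0.15123576] [-3.14146501e+00  4.64629191e-04  1.74895985e+00]
[ 0.25  0.04 11.62] turn 0.004 rows 2.8
```

View pics/g1.png

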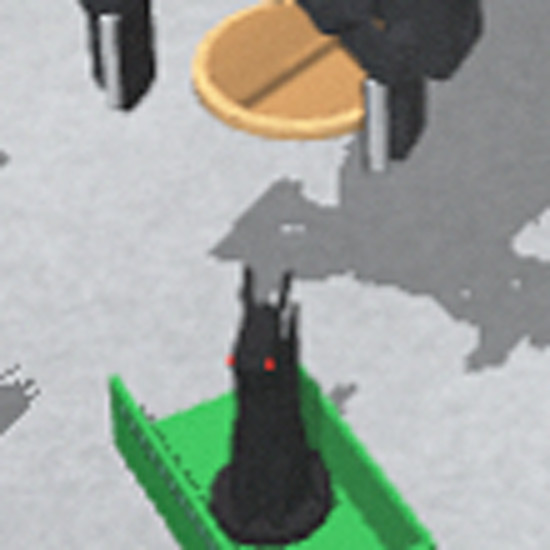

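Fingers at columns 120 and 385 straddle the dragon (265). Descend and grip.

>>> {"name": "apply_moves", "arguments": {"steps": [[0.2,0,4,0],[0.2,0,8,0],[0.2,0,10,0],[0.2,0,11,0],[0.2,0,11.6,0],[0.2,0,11.6,0],[0.2,0,11.6,0],[0.2,0,11.6,0],[0.2,0,11.6,0],[0.2,0,11.6,0]]}}

```text
clock: 6.58
position: [0.447, 0.3279, 0.0362]
tool_rot: [3.14, -0.001, 1.748]
force: [-0.0, 0.7, 0.2]
grip_width: 0.0858
```

>>> {"name": "apply_moves", "arguments": {"steps": [[0,0,0,0],[0,0,0,0],[0,0,0,0],[0,0,0,0],[0,0,0,0],[0,0,0,0],[0,0,0,0],[0,0,0,0],[0,0,0,0],[0,0,0,0]], "claw": 1, "force": 40}}

```text
clock: 7.42
position: [0.4465, 0.3278, 0.0355]
tool_rot: [3.142, 0.0, 1.749]
force: [-1.3, -0.8, 5.5]
grip_width: 0.0227
```

>>> {"name": "apply_moves", "arguments": {"steps": [[0,0,-1,0],[0,0,-3,0],[0,0,-6,0],[0,0,-9,0],[0,0,-9,0],[0,0,-9,0],[0,0,-9,0],[0,0,-9,0],[0,0,-9,0],[0,0,-9,0]]}}

```text
clock: 8.25
position: [0.4461, 0.3276, 0.1245]
tool_rot: [-3.14, 0.0, 1.749]
force: [0.2, 0.7, -0.7]
grip_width: 0.0224
```

```bash
python3 - <<'E'
from h import *
np.set_printoptions(precision=4,suppress=True)
f=cams.grab_frame("side");save(f,"g2",4,(165,260,120,140))
o=telemetry.observe();print(o["position"],o["tool_rot"],o["grip_width"],o["force"])
go((.5886,.111,.125,100))
E
```

```text
[0.4462 0.3276 0.1247] [-3.1405  0.0004  1.7489] 0.02247581717546741 [ 0.4683 -0.1651 -1.3531]
[-23.85  10.17  -0.03] turn 0.004 rows 6.2
```

View pics/g2.png

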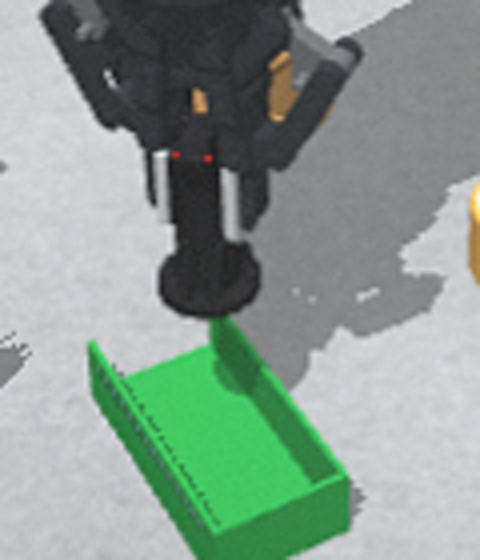

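The dragon hangs upright in the pads and the base tier stayed put. Check its offset and go over the coaster.

```bash
python3 - <<'E'
from fit import *
np.set_printoptions(precision=4,suppress=True)
s=cams.grab_frame("side");t=cams.grab_frame("top")
q=proj(s,np.array([[.4462,.3276,.092]])+cyl(22,0,22,7)/1000);print(q.min(0),q.max(0),"seen 205..230, bottom 339.3")
st=[.01,.01,.1]
for F in([s],[t]): print(*fit(F,TIER,green,[.443,.336,-.485],flat(0),st))
E
```

```text
[204.193  318.4877] [230.6047 339.182 ] seen 205..230, bottom 339.3
[ 0.4428  0.3352 -0.5009] 0.05714778155315903
[ 0.4523  0.3311 -0.4659] 0.8027963879988349
```

>>> {"name": "apply_moves", "arguments": {"steps": [[-4,1.7,0,0],[-8,3.4,0,0],[-12,5.1,0,0],[-16,6.8,0,0],[-19,8.1,0,0],[-22,9.4,0,0],[-23.8,10.2,0,0],[-23.8,10.2,0,0],[-23.8,10.2,0,0],[-23.8,10.2,0,0]]}}

```text
clock: 9.23
position: [0.5885, 0.1124, 0.1251]
tool_rot: [-3.141, -0.001, 1.749]
force: [-0.5, 0.5, -1.0]
grip_width: 0.0221
```

```bash
python3 - <<'E'
from fit import *
np.set_printoptions(precision=4,suppress=True)
s=cams.grab_frame("side");save(s,"g3",5,(170,200,120,110))
o=telemetry.observe();print(o["position"],o["tool_rot"],o["clock"])
go((.5886,.111,.041,100))
E
```

```text
[0.5885 0.1128 0.1253] [-3.1413 -0.0006  1.7502] 9.2833
[-0.18 -0.02  8.43] turn 0.005 rows 2.0
```

View pics/g3.png

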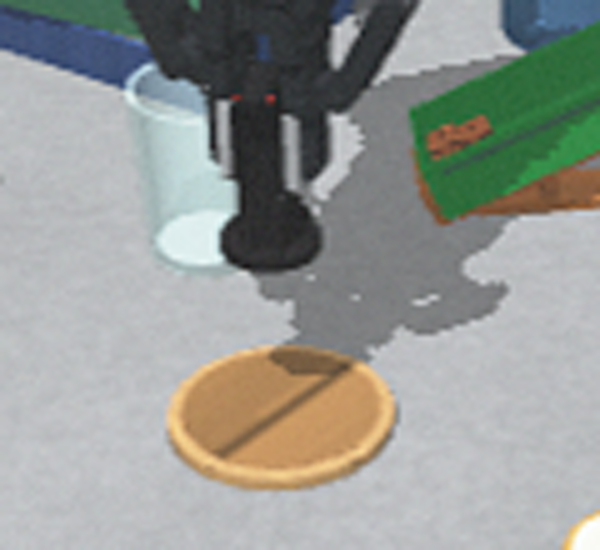

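Dragon hovers above the coaster. Lower, release, rise.

>>> {"name": "apply_moves", "arguments": {"steps": [[-0.2,0,3,0],[-0.2,0,6,0],[-0.2,0,7.5,0],[-0.2,0,8,0],[-0.2,0,8.3,0],[-0.2,0,8.4,0],[-0.2,0,8.4,0],[-0.2,0,8.4,0],[-0.2,0,8.4,0],[-0.2,0,8.4,0]]}}

```text
clock: 10.12
position: [0.5897, 0.1096, 0.042]
tool_rot: [3.141, 0.0, 1.749]
force: [-0.0, -1.0, -1.9]
grip_width: 0.0223
```

```bash
python3 - <<'E'
from fit import *
np.set_printoptions(precision=4,suppress=True)
s=cams.grab_frame("side");t=cams.grab_frame("top")
o=telemetry.observe();print(o["position"],o["force"])
q=proj(s,np.array([[*o["position"][:2],.008]])+cyl(22,0,22,7)/1000);print(q.min(0),q.max(0))
black=lambda h:(h[...,2]<60)&(h[...,1]<110)
m=rgbmask(s,(200,262,50,35),black);yy,xx=np.where(m>0)
for r in range(0,35*S,S):
    c=xx[yy==r]
    if len(c): print(262+r/S,200+c.min()/S,200+c.max()/S,end=" | ")
E
```

```text
[0.5896 0.1096 0.0417] [ 0.0168 -0.4733 -1.3698]
[215.5666 271.9302] [235.7724 286.2434]
262.0 218.5 236.5 | 263.0 219.0 236.5 | 264.0 219.0 236.5 | 265.0 219.0 236.0 | 266.0 219.0 235.5 | 267.0 219.0 234.0 | 268.0 219.25 233.25 | 269.0 219.5 227.5 | 270.0 220.0 227.75 | 271.0 220.25 228.5 | 272.0 220.25 230.75 | 273.0 220.25 232.0 | 274.0 220.25 232.75 | 275.0 220.0 233.25 | 276.0 218.5 234.0 | 277.0 217.75 234.25 | 278.0 217.0 234.5 | 279.0 217.0 234.5 | 280.0 216.5 234.5 | 281.0 217.0 234.5 | 282.0 217.25 234.25 | 283.0 217.5 232.75 | 284.0 219.25 231.5 | 285.0 221.0 229.5 |
```

>>> {"name": "apply_moves", "arguments": {"steps": [[0,0,0.1,0],[0,0,0.1,0],[0,0,0.1,0],[0,0,0.1,0],[0,0,0.1,0],[0,0,0.1,0],[0,0,0.1,0],[0,0,0.1,0],[0,0,0.1,0],[0,0,0.1,0]], "claw": 0}}

```text
clock: 11.05
position: [0.5894, 0.1096, 0.0403]
tool_rot: [3.142, -0.0, 1.749]
force: [-0.1, -0.2, 0.2]
grip_width: 0.0853
```

>>> {"name": "apply_moves", "arguments": {"steps": [[0,0,-1,0],[0,0,-4,0],[0,0,-8,0],[0,0,-12,0],[0,0,-13,0],[0,0,-13,0],[0,0,-13,0],[0,0,-13,0],[0,0,-13,0],[0,0,-13,0]]}}

```text
clock: 11.88
position: [0.5889, 0.1096, 0.1693]
tool_rot: [-3.14, -0.0, 1.749]
force: [-0.1, 0.4, -0.5]
grip_width: 0.0854
```

```bash
python3 - <<'E'
from fit import *
np.set_printoptions(precision=4,suppress=True)
s=cams.grab_frame("side");t=cams.grab_frame("top")
o=telemetry.observe();print(o["position"],o["force"],o["clock"],o["grip_width"])
st=[.01,.01,.1]
for F in([s],[t]): print(*fit(F,TIER,green,[.583,-.118,-.485-2],slope,st)) if 0 else print(*fit(F,TIER,green,[.5833,-.1182,-2.484],slope,st))
go((.618,-.0916,.12,37.7),(.618,-.0916,.004,37.7))
save(s,"g4",4,(185,180,150,130))
E
```

```text
[0.5891 0.1096 0.1696] [ 0.0007  0.2358 -0.3888] 11.9833 0.08522619286626486
[ 0.5832 -0.1196 -2.497 ] 0.1640397252828697
[ 0.5836 -0.1185 -2.4764] 0.2401500938086304
[-20.32  -0.71   4.96] turn 1.091 rows 8.7
[ 0.  -0.  11.6] turn 0.0 rows 2.8
```

View pics/g4.png

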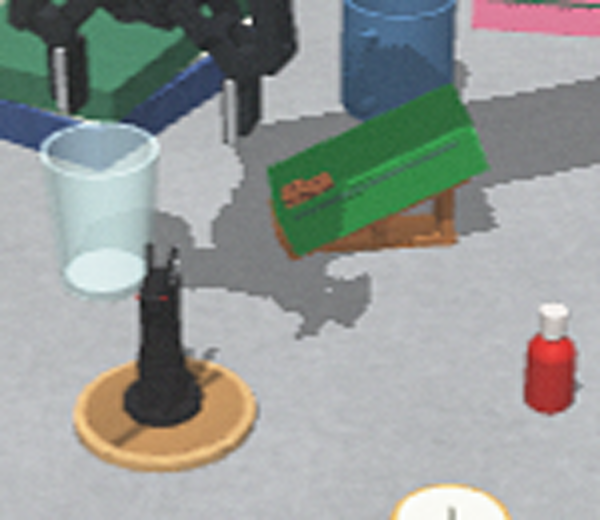

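Dragon stands upright in the middle of the coaster at (160,400). The tier on its ramp is unchanged, dice at (305,190). Now grip the tier near its walled end.

>>> {"name": "apply_moves", "arguments": {"steps": [[-20.3,-0.7,5,1.09],[-20.3,-0.7,5,1.09],[-20.3,-0.7,5,1.09],[-20.3,-0.7,5,1.09],[-20.3,-0.7,5,1.09],[-20.3,-0.7,5,1.09],[-20.3,-0.7,5,1.09],[-20.3,-0.7,5,1.09],[-20.3,-0.7,5,1.09],[-20.3,-0.7,5,1.09]]}}

```text
clock: 12.82
position: [0.6183, -0.0912, 0.1199]
tool_rot: [-3.141, 0.001, 0.654]
force: [-0.9, -0.3, 0.8]
grip_width: 0.0854
```

```bash
python3 - <<'E'
from h import *
o=telemetry.observe();print(o["position"],o["tool_rot"],o["clock"],o["qpos"])
go((.6182,-.0921,.005,37.6))
E
```

```text
[ 0.6183097  -0.09116588  0.11992474] [-3.14126817e+00  5.35287968e-04  6.54404069e-01] 12.8167 [ 0.21911326  0.65988495 -0.25001247  1.68233999  0.20787998  0.82608563
 -1.03844448]
[-0.06  0.07 11.49] turn -0.002 rows 2.8
```

>>> {"name": "apply_moves", "arguments": {"steps": [[0,0.1,4,0],[0,0.1,8,0],[0,0.1,10,0],[0,0.1,11,0],[0,0.1,11.4,0],[0,0.1,11.4,0],[0,0.1,11.4,0],[0,0.1,11.4,0],[0,0.1,11.4,0],[0,0.1,11.4,0]]}}

```text
clock: 13.65
position: [0.6196, -0.0923, 0.0073]
tool_rot: [3.141, -0.001, 0.659]
force: [-0.4, -0.1, -0.1]
grip_width: 0.0854
```

>>> {"name": "apply_moves", "arguments": {"steps": [[0,0,0,0],[0,0,0,0],[0,0,0,0],[0,0,0,0],[0,0,0,0],[0,0,0,0],[0,0,0,0],[0,0,0,0],[0,0,0,0],[0,0,0,0]], "claw": 1, "force": 40}}

```text
clock: 14.48
position: [0.6192, -0.0921, 0.0068]
tool_rot: [3.141, -0.0, 0.659]
force: [-2.5, 0.1, 6.5]
grip_width: 0.0617
```

>>> {"name": "apply_moves", "arguments": {"steps": [[0,0,-0.5,0],[0,0,-1,0],[0,0,-1.5,0],[0,0,-2,0],[0,0,-2,0],[0,0,-2,0],[0,0,-2,0],[0,0,-2,0],[0,0,-2,0],[0,0,-2,0]]}}

```text
clock: 15.32
position: [0.6189, -0.0922, 0.0261]
tool_rot: [-3.141, 0.0, 0.659]
force: [-0.1, 0.2, -2.2]
grip_width: 0.0614
```

```bash
cat >> fit.py <<'E'
def held(o,z0=None,frames=None,guess=None):
    """fit pose of the held tier: x,y,z,tilt(nose up rad); yaw from tool+180"""
    yaw=o["tool_rot"][2]+np.pi
    ps=lambda x:(np.array(x[:3]),Rn.from_euler('ZY',[yaw,-x[3]]).as_matrix())
    return fit(frames,TIER,green,guess,ps,[.01,.01,.01,.15],50)
E
python3 - <<'E'
from fit import *
np.set_printoptions(precision=4,suppress=True)
s=cams.grab_frame("side");t=cams.grab_frame("top")
o=telemetry.observe();print(o["position"],o["tool_rot"],o["force"],o["moment"],o["clock"],o["grip_width"])
print(*held(o,frames=[s,t],guess=[.583,-.119,.056,.436]))
print(*held(o,frames=[s],guess=[.583,-.119,.056,.436]))
save(s,"g5",5,(220,160,120,110))
E
```

```text
[ 0.619  -0.0922  0.0262] [-3.1414  0.0001  0.6588] [ 0.5927 -0.0691 -1.7451] [ 0.0268 -0.0315  0.0503] 15.4167 0.06181970559791771
[ 0.5969 -0.1432  0.0406  0.4471] 1.3086400817995911
[ 0.5969 -0.1432  0.0406  0.4471] 0.308640081799591
```

View pics/g5.png

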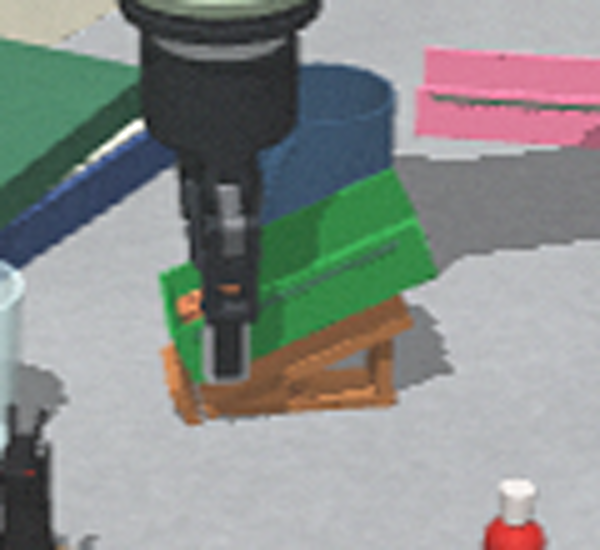

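Tier is held firmly at its 25° tilt, dice at (190,300) still at the walled end; ramp's raised edge ends near (410,305). I'll tip the tier in the grip by pressing its tail on that fixed edge.

```bash
python3 - <<'E'
from h import *
np.set_printoptions(precision=4,suppress=True)
s=cams.grab_frame("side")
ps=-2.485;H=np.array([np.cos(ps),np.sin(ps)]);L=np.array([-H[1],H[0]]);o0=np.array([.5834,-.119])
for h in(40,45,50,55,60):
    P=[np.r_[o0+H*h/1000+L*l/1000,.036+h*.000466] for l in(-22,22)]
    print(h,np.round((proj(s,P)-[220,160])*5).tolist())
# tier now: TCP lifted 19.3mm
G=np.array([.619,-.0922]);print("grip h",(G-o0)@H,(G-o0)@L)
R=Rn.from_euler('ZY',[ps,-np.radians(25)]).as_matrix()
print((proj(s,np.array([[.065,-.031,0],[.065,.031,0],[-.065,-.031,0],[-.065,.031,0]])@R.T+[*o0,.0553])-[220,160])*5)
for hc in (45,50):
    zc=36+hc*.466
    for hor,ht in((12,34),(12,24.4),(18,17),(18,14.8)):
        xy=o0+H*(hc+hor)/1000+L*((G-o0)@L); print(hc,xy,"tcp z",(zc+ht-27)/1000)
E
```

```text
40 [[392.0, 317.0], [379.0, 275.0]]
45 [[402.0, 313.0], [389.0, 270.0]]
50 [[412.0, 308.0], [398.0, 266.0]]
55 [[423.0, 303.0], [408.0, 261.0]]
60 [[433.0, 299.0], [418.0, 257.0]]
grip h -0.044557228811418735 0.0005033494282039861
[[435.2631 273.9414]
 [414.7271 215.4977]
 [193.1703 383.2189]
 [182.5426 320.9759]]
45 [ 0.5386 -0.1542] tcp z 0.06397
45 [ 0.5386 -0.1542] tcp z 0.05437
45 [ 0.5338 -0.1579] tcp z 0.04697
45 [ 0.5338 -0.1579] tcp z 0.04477
50 [ 0.5346 -0.1572] tcp z 0.0663
50 [ 0.5346 -0.1572] tcp z 0.056699999999999987
50 [ 0.5298 -0.1609] tcp z 0.0493
50 [ 0.5298 -0.1609] tcp z 0.047099999999999996
```

>>> {"name": "apply_moves", "arguments": {"steps": [[0,0,-1.5,0],[0,0,-3,0],[0,0,-4.5,0],[-1,0,-5,0],[-3,0,-5,0],[-5.5,0,-5,0],[-8,0,-5,0],[-9.5,0,-5,0],[-10.3,0,-5,0],[-10.6,0,-5,0]], "force": 25}}

```text
clock: 16.3
position: [0.5344, -0.158, 0.0763]
tool_rot: [-3.142, 0.0, 0.657]
force: [1.0, -0.2, -1.3]
grip_width: 0.0615
```

>>> {"name": "apply_moves", "arguments": {"steps": [[0,0,0.8,0],[0,0,1.4,0],[0,0,1.8,0],[-0.1,0,2.0,0],[-0.3,0,2.2,0],[-0.5,0,2.4,0],[-0.6,0,2.6,0],[-0.6,0,2.7,0],[-0.6,0,2.7,0],[-0.6,0,2.7,0]]}}

```text
clock: 17.13
position: [0.5306, -0.1607, 0.0494]
tool_rot: [3.142, -0.0, 0.659]
force: [-0.1, 0.4, -1.8]
grip_width: 0.0619
```

```bash
cat >> fit.py <<'E'
def tilt(s,o,g=(-.041,.017),rad=60):
    """nose-up tilt (deg) of tier held at local grip g, side camera, 1-D scan; also shows edge rows"""
    yaw=o["tool_rot"][2]+np.pi;G=np.array(o["position"])+[0,0,.027]
    c=proj(s,G[None])[0].astype(int);roi=(max(0,c[0]-rad),max(0,c[1]-rad),2*rad,2*rad);m=rgbmask(s,roi,green);res=[]
    for a in range(-90,46,2):
        R=Rn.from_euler('ZY',[yaw,-np.radians(a)]).as_matrix();T=G-R@np.array([g[0],0,g[1]])
        k=sil(s,TIER,T,R,roi);res.append(((k&m).sum()/((k|m).sum()),a))
    return sorted(res)[::-1][:3]
E
python3 - <<'E'
from fit import *
np.set_printoptions(precision=4,suppress=True)
s=cams.grab_frame("side");t=cams.grab_frame("top")
o=telemetry.observe();print(o["position"],o["tool_rot"],o["force"],o["moment"],o["clock"],o["grip_width"])
print(tilt(s,o))
a=s["color"][150:260,215:335];b=t["color"][165:255,290:380]
cv2.imwrite("pics/g6.png",np.hstack([cv2.resize(a,(436,400),interpolation=3),cv2.resize(b,(360,400),interpolation=3)])[...,::-1])
E
```

```text
[ 0.5306 -0.1608  0.0495] [ 3.1414 -0.0002  0.6588] [ 0.2884 -0.5153 -1.0342] [-0.0366 -0.0255 -0.0099] 17.2333 0.06147688890558939
[(np.float64(0.6249695433945714), 24), (np.float64(0.6219334112149533), 26), (np.float64(0.6045222254363128), 22)]
```

View pics/g6.png

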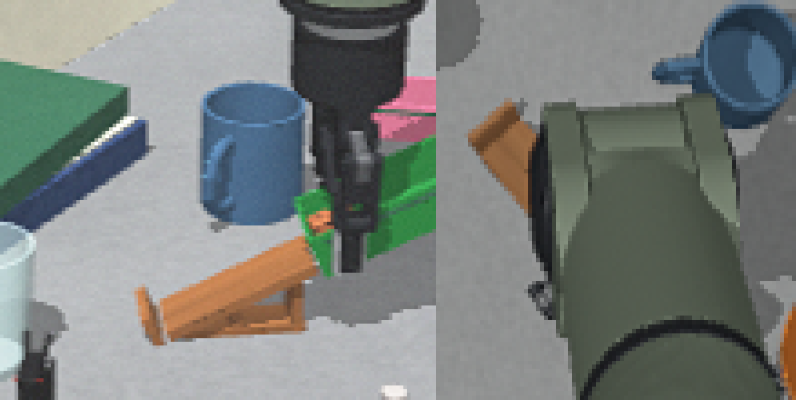

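The tail just missed the ramp edge: the tier is still at 25°, its tail at (330,272) right in front of the edge. Back up about 1.4 cm and press again.

>>> {"name": "apply_moves", "arguments": {"steps": [[0,0,-0.8,0],[0,0,-1.5,0],[0.7,0,-1.5,0],[1.4,0,-1.5,0],[1.4,0,-0.8,0],[1.3,0,-0.35,0],[0.9,0,-0.1,0],[0.5,0,0.2,0],[0.3,0,0.4,0],[0.3,0,0.4,0]]}}

```text
clock: 18.07
position: [0.5342, -0.1579, 0.0453]
tool_rot: [3.141, -0.003, 0.66]
force: [4.5, 4.4, 7.2]
grip_width: 0.0615
```

```bash
python3 - <<'E'
from fit import *
np.set_printoptions(precision=4,suppress=True)
s=cams.grab_frame("side")
o=telemetry.observe();print(o["position"],o["tool_rot"],o["force"],o["moment"],o["clock"],o["grip_width"])
print(tilt(s,o))
dice=lambda h:(h[...,0]<12)&(h[...,1]>120)&(h[...,2]>110)
G=np.array(o["position"])+[0,0,.027];c=proj(s,G[None])[0].astype(int);print(c)
E
```

```text
[ 0.5342 -0.158   0.0453] [ 3.1406 -0.0027  0.6597] [4.4758 4.6832 7.7279] [ 1.1492 -1.1172  0.0176] 18.1167 0.061423485876522604
[(np.float64(0.6272651377498404), 10), (np.float64(0.6157101167315175), 12), (np.float64(0.6022666731244248), 8)]
[306 212]
```

>>> {"name": "apply_moves", "arguments": {"steps": [[0,0,0.1,0],[0,0,0.2,0],[0,0,0.3,0],[-0.1,0,0.4,0],[-0.2,0,0.5,0],[-0.2,0,0.5,0],[-0.2,0,0.5,0],[-0.2,0,0.5,0],[-0.2,0,0.5,0],[-0.2,0,0.5,0]]}}

```text
clock: 18.95
position: [0.5325, -0.1594, 0.0407]
tool_rot: [3.141, -0.002, 0.66]
force: [2.1, 5.2, 16.9]
grip_width: 0.0616
```

```bash
python3 - <<'E'
from fit import *
np.set_printoptions(precision=4,suppress=True)
s=cams.grab_frame("side");t=cams.grab_frame("top")
o=telemetry.observe();print(o["position"],o["tool_rot"],o["force"],o["moment"],o["clock"],o["grip_width"])
print(tilt(s,o))
yaw=o["tool_rot"][2]+np.pi
# free fit: x,y along with tilt using grip local coords (gx,gz,tilt)
G=np.array(o["position"])+[0,0,.027]
def ps(x):
    R=Rn.from_euler('ZY',[yaw,-x[2]]).as_matrix();return G-R@np.array([x[0],0,x[1]]),R
print(*fit([s],TIER,green,[-.041,.017,.1],ps,[.004,.004,.1],55))
print(cams.pinpoint("side","lip")[:2])
save(s,"g7",5,(255,150,120,100))
E
```

```text
[ 0.5325 -0.1594  0.0407] [ 3.1405 -0.0023  0.6596] [ 0.5993  5.7871 16.5392] [ 1.3224 -0.5968  0.0307] 19.05 0.06157304408891016
[(np.float64(0.6231418835498049), 4), (np.float64(0.6088450400039268), 2), (np.float64(0.6067563615092132), 6)]
[-0.0395  0.0103 -0.0264] 0.348738433533903
[{'uv': [347.8, 210.9], 'score': 0.68}]
```

View pics/g7.png

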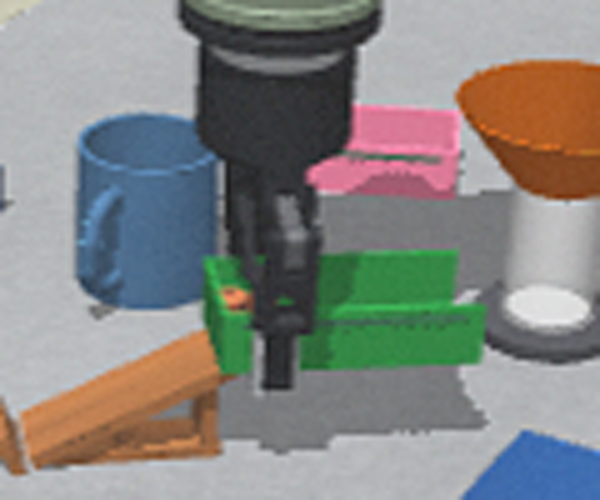

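Tier is now near level in the grip, dice at (240,298) still at the walled end. One more press for a slight nose-down tilt.

>>> {"name": "apply_moves", "arguments": {"steps": [[0,0,-0.2,0],[-0.2,0,-0.3,0],[-0.4,0,-0.2,0],[-0.4,0,0,0],[-0.4,0,0.2,0],[-0.4,0,0.35,0],[-0.4,0,0.5,0],[-0.4,0,0.5,0],[-0.4,0,0.5,0],[-0.4,0,0.5,0]]}}

```text
clock: 19.93
position: [0.5271, -0.1634, 0.0353]
tool_rot: [-3.141, 0.002, 0.658]
force: [-7.7, -2.6, 13.0]
grip_width: 0.0615
```

```bash
cat >> fit.py <<'E'
def grip3(s,o,x0=(-.0395,.0103,0),rad=55):
    yaw=o["tool_rot"][2]+np.pi;G=np.array(o["position"])+[0,0,.027]
    def ps(x):
        R=Rn.from_euler('ZY',[yaw,-x[2]]).as_matrix();return G-R@np.array([x[0],0,x[1]]),R
    x,c=fit([s],TIER,green,list(x0),ps,[.004,.004,.15],rad);T,R=ps(x)
    return x[:2],np.degrees(x[2]),c,"lip",T+R@[.065,0,.003]
E
python3 - <<'E'
from fit import *
np.set_printoptions(precision=4,suppress=True)
s=cams.grab_frame("side")
o=telemetry.observe();print(o["position"],o["tool_rot"],o["force"],o["clock"],o["grip_width"])
print(*grip3(s,o))
d=cams.pinpoint("side","die0");print([(np.round(x["uv"]).tolist(),round(x["score"],2)) for x in d])
go((.5,-.19,.20,37.7))
E
```

```text
[ 0.5271 -0.1634  0.0353] [-3.1412  0.0017  0.6579] [-7.5122 -1.8755 15.1201] 19.9833 0.061614795507032694
[-0.0403  0.0085] -9.15499437337482 0.3467913743829566 lip [ 0.4455 -0.2265  0.0401]
[([350.0, 218.0], 0.4)]
[ -3.8    0.44 -16.46] turn -0.0 rows 4.1
```

```bash
python3 - <<'E'
from fit import *
s=cams.grab_frame("side")
a=s["color"][160:240,270:370];cv2.imwrite("pics/g8.png",cv2.resize(a,(800,600),interpolation=3)[...,::-1])
E
```

```text
(no output)
```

View pics/g8.png

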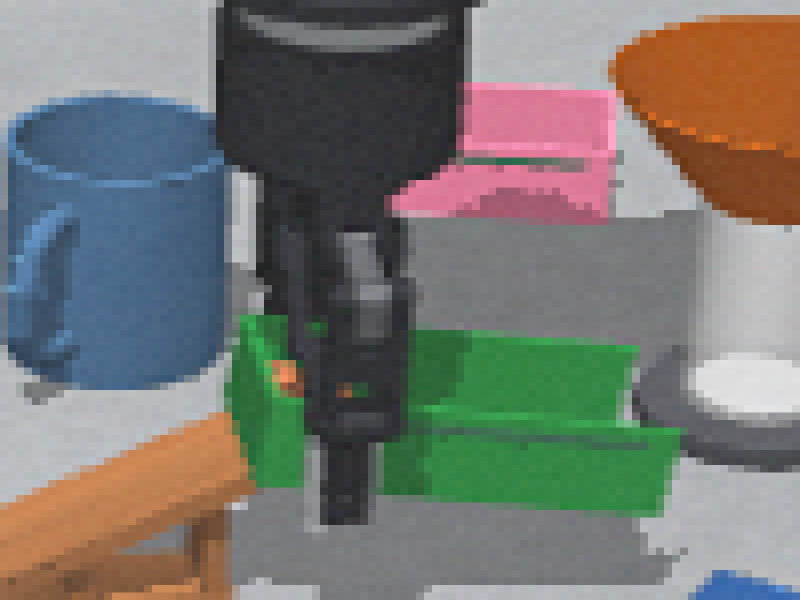

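Tier tilts about 9° nose-down, dice at (285,378) still resting at the walled end. Carry it gently up and over beside the funnel.

```bash
python3 - <<'E'
from h import *
o=telemetry.observe();p=o["position"]
go((p[0],p[1],p[2]+.122,37.7),(p[0]+.064,p[1]-.081,p[2]+.122,37.7))
E
```

```text
[ -0.02  -0.   -12.2 ] turn -0.0 rows 2.9
[ 0.11 10.32  0.  ] turn 0.0 rows 2.5
```

>>> {"name": "apply_moves", "arguments": {"steps": [[0,0,-0.3,0],[0,0,-1,0],[0,0,-2.2,0],[0,0,-3.8,0],[0,0,-5.5,0],[0,0,-7.2,0],[0,0,-9,0],[0,0,-10.6,0],[0,0,-11.7,0],[0,0,-12.2,0]], "force": 50}}

```text
clock: 20.92
position: [0.5287, -0.1628, 0.1593]
tool_rot: [3.14, -0.001, 0.659]
force: [-0.1, 0.7, -1.0]
grip_width: 0.0614
```

>>> {"name": "apply_moves", "arguments": {"steps": [[0,0.3,0,0],[0,1,0,0],[0,2.1,0,0],[0,3.5,0,0],[0,5,0,0],[0,6.6,0,0],[0,8.1,0,0],[0,9.3,0,0],[0.1,10,0,0],[0.1,10.3,0,0]]}}

```text
clock: 21.75
position: [0.5923, -0.2446, 0.1561]
tool_rot: [-3.141, 0.001, 0.658]
force: [-0.1, 0.3, -1.2]
grip_width: 0.0617
```

```bash
python3 - <<'E'
from fit import *
np.set_printoptions(precision=4,suppress=True)
s=cams.grab_frame("side");t=cams.grab_frame("top")
o=telemetry.observe();print(o["position"],o["tool_rot"],o["force"],o["clock"],o["grip_width"])
print(*grip3(s,o,(-.04,.0085,-.16)))
F=[s,t]
a=s["color"][130:250,250:410];b=t["color"][150:270,310:430]
cv2.imwrite("pics/g9.png",np.hstack([cv2.resize(a,(480,360)),cv2.resize(b,(320,360))])[...,::-1])
for n in("side","top"):
    print([(np.round(x["uv"]).tolist(),round(x["score"],2)) for x in cams.pinpoint(n,"die0")],[(np.round(x["uv"]).tolist(),round(x["score"],2)) for x in cams.pinpoint(n,"lip")])
E
```

```text
[ 0.5919 -0.2436  0.1565] [-3.1407  0.0004  0.6585] [-0.1023 -0.3156 -1.9528] 21.85 0.06173072099162593
[-0.0396  0.0087] -9.345624324291093 0.3452297644040121 lip [ 0.511  -0.3062  0.161 ]
[] [([344.0, 159.0], 0.96), ([304.0, 181.0], 0.93), ([364.0, 212.0], 0.68), ([221.0, 375.0], 0.4)]
[] [([410.0, 174.0], 0.67)]
```

>>> {"name": "apply_moves", "arguments": {"steps": [[-0.6,0,0,0],[-1.6,0,0,0],[-2.6,0,0,0],[-3.2,0,0,0],[-3.2,0,0,0],[-7.3,0,0,0],[-7.3,0,0,0],[-7.3,0,0,0],[-7.3,0,0,0],[-7.3,0,0,0]]}}

```text
clock: 22.88
position: [0.5349, -0.2875, 0.1574]
tool_rot: [3.142, -0.001, 0.659]
force: [0.6, 0.0, -1.8]
grip_width: 0.0614
```

```bash
cat >> fit.py <<'E'
def copper(f,pts):
    hsv=cv2.cvtColor(f["color"],cv2.COLOR_RGB2HSV).astype(int)
    m=((hsv[...,0]<14)&(hsv[...,1]>90)&(hsv[...,2]>70)).astype(np.uint8)
    n,l,st,c=cv2.connectedComponentsWithStats(m)
    return [(np.round(c[i]).astype(int).tolist(),int(st[i,4])) for i in range(1,n) if 2<=st[i,4]<150]
E
python3 - <<'E'
from fit import *
np.set_printoptions(precision=4,suppress=True)
s=cams.grab_frame("side");t=cams.grab_frame("top")
o=telemetry.observe();print(o["position"],o["force"],o["clock"])
print(*grip3(s,o,(-.04,.0085,-.16)))
print("side",[c for c in copper(s,0) if 250<c[0][0]<420 and 130<c[0][1]<260]);print("top",[c for c in copper(t,0) if 250<c[0][0]<450 and 130<c[0][1]<300])
E
```

```text
[ 0.5349 -0.2874  0.1573] [ 1.1202  0.1469 -1.3129] 22.9833
[-0.0408  0.0079] -9.605486383802702 0.35882248415565954 lip [ 0.4531 -0.3508  0.1618]
side [([392, 150], 2), ([355, 150], 8), ([412, 183], 23), ([400, 182], 7), ([418, 186], 2)]
top [([252, 133], 83), ([310, 202], 146), ([305, 204], 8), ([316, 205], 10), ([320, 204], 2), ([324, 206], 3), ([316, 208], 2), ([320, 213], 10), ([324, 212], 2), ([326, 212], 2), ([331, 214], 3), ([324, 216], 2), ([284, 260], 36)]
```

>>> {"name": "apply_moves", "arguments": {"steps": [[0.8,0,0,0],[2,0,0,0],[3.2,0,0,0],[4,0,0,0],[4,0,0,0],[0,0,0,0],[0,0,0,0],[0,0,0,0],[0,0,0,0],[0,0,0,0]]}}

```text
clock: 23.82
position: [0.5348, -0.2876, 0.1574]
tool_rot: [3.141, -0.0, 0.659]
force: [0.7, -0.3, 0.3]
grip_width: 0.0612
```

```bash
python3 - <<'E'
from fit import *
np.set_printoptions(precision=4,suppress=True)
s=cams.grab_frame("side");t=cams.grab_frame("top")
o=telemetry.observe();print(o["position"],o["force"],o["clock"])
x=grip3(s,o,(-.04,.0085,-.16));print(*x)
yaw=o["tool_rot"][2]+np.pi;R=Rn.from_euler('ZY',[yaw,-np.radians(x[1])]).as_matrix();T=x[4]-R@[.065,0,.003]
for lx in(-50,-20,20,50): print(lx,proj(s,[T+R@[lx/1000,0,.011]])[0],proj(t,[T+R@[lx/1000,0,.011]])[0])
print("tube",proj(s,[[.454,-.35,.02],[.454,-.35,.09],[.454,-.35,.134]]))
print("side",[c for c in copper(s,0) if 250<c[0][0]<420 and 130<c[0][1]<260])
a=s["color"][125:235,290:400];b=t["color"][155:265,340:450]
cv2.imwrite("pics/g10.png",np.hstack([cv2.resize(a,(400,400),interpolation=3),cv2.resize(b,(400,400),interpolation=3)])[...,::-1])
E
```

```text
[ 0.5348 -0.2876  0.1573] [-0.271   0.6558 -0.3366] 23.9167
[-0.0394  0.0079] -9.65523827933588 0.33086843350686224 lip [ 0.4541 -0.3502  0.162 ]
-50 [327.9901 151.9181] [374.9813 213.2158]
-20 [339.1829 153.3647] [381.1747 221.3298]
20 [353.9729 155.2701] [389.3767 232.0963]
50 [364.9687 156.6821] [395.4839 240.1286]
tube [[364.449  208.4672]
 [366.9233 185.3023]
 [368.5526 170.1519]]
side [([401, 178], 4), ([413, 183], 21), ([400, 184], 2)]
```

View pics/g10.png

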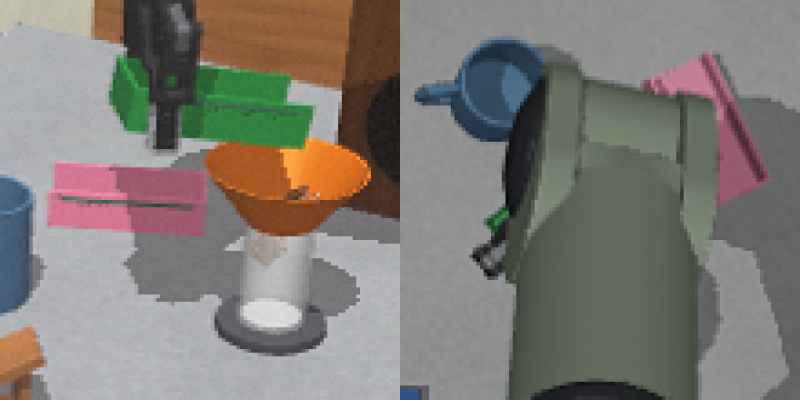

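Dice are falling: one in the funnel at (305,193), one in the tube at (265,245). The tier's walled end now looks empty. One more shake, then count.

>>> {"name": "apply_moves", "arguments": {"steps": [[0.8,0,0,0],[2,0,0,0],[3.2,0,0,0],[4,0,0,0],[4,0,0,0],[0,0,0,0],[0,0,0,0],[0,0,0,0],[0,0,0,0],[0,0,0,0]]}}

```text
clock: 24.75
position: [0.5347, -0.2876, 0.1573]
tool_rot: [3.142, -0.0, 0.659]
force: [0.5, 0.5, -0.1]
grip_width: 0.0615
```

```bash
python3 - <<'E'
from fit import *
np.set_printoptions(precision=3,suppress=True)
fz=[]
for _ in range(3):
    s=cams.grab_frame("side");o=telemetry.observe();fz.append(o["force"][2])
print(o["position"],fz,o["clock"])
print([(np.round(x["uv"]).tolist(),round(x["score"],2)) for x in cams.pinpoint("side","die0")])
print([(np.round(x["box"]).tolist(),round(x["score"],2)) for x in cams.find_in("side","die0")])
# reddish map of tube and of tier (R-B), tube cols 350..382 rows 176..215
c=s["color"].astype(int);rb=c[...,0]-c[...,2]
print("tube R-B");print(rb[184:218:2,352:382:2])
print("tier R-G max", (c[...,0]-c[...,1])[138:168,320:378].max())
print("copper",[q for q in copper(s,0) if 310<q[0][0]<400 and 130<q[0][1]<220])
E
```

```text
[ 0.535 -0.288  0.157] [np.float64(-1.519232021879663), np.float64(-0.8464095953691609), np.float64(-0.12820994720280277)] 24.9
[]
[([206.0, 268.0, 46.0, 30.0], 0.46)]
tube R-B
[[-3 -5 50 86 89 87 92 90 93 92 90 94 95 93 38]
 [-2 -3 -5 71 87 91 90 89 90 93 92 91 90 33 -4]
 [-3 -1 -3 -4 28 89 94 94 93 94 95 90 17 -5 -5]
 [-2  0 -1  0 -3 -6 -7 -7 -8 -6 -6 -5 -3 -4 -4]
 [-2 -5 -5 -1  0 -2 -2  0 -1  1 -2  1 -3 -4 -5]
 [-5 -3 -1  0 -2  0  1 -1 -2 -1  0  1 -6 -4 -4]
 [-1 -2 -2  1 -1  2  2 -1  0 -1 -2 -1 -1 -4 -5]
 [ 0 -1  0 -2 -3 -2 -1 -2  0 -2  1  0 -3  0 -1]
 [-5  0  0  0 -1 12 12  8  1  0  3  0 -3 -1 -3]
 [-4 -4 -1 -2 -2 24 23 22 -2  1  0 -3  0  0 -2]
 [-3 -2 -2  8 14 18 21 14 24 13 -3 -3 -1 -5 -4]
 [-2 -1 -1 21 18 19 17 10 24 21 -1  1 -4 -2 -4]
 [-6 -5  2 18 19 20 18 22 18 18 -1 -3 -1 -3 -2]
 [-6 -5  1 15 23  8 19 20 16 17 -1 -1 -6 -4 -1]
 [-4 -5  0 -2  0  0 22 15 21  2  0 -2 -5 -8 -5]
 [-6 -8 -6  0  0 -1 -2  4  5 -3 -5 -4 -6 -8 -7]
 [-2 -7 -6 -8 -5 -3 -2 -2 -3 -4 -5 -7 -7 -6 -2]]
tier R-G max 112
copper []
```

>>> {"name": "apply_moves", "arguments": {"steps": [[0.8,0,0,0],[2,0,0,0],[3.2,0,0,0],[4,0,0,0],[4,0,0,0],[0,0,0,0],[0,0,0,0],[4,0,0,0],[4,0,0,0],[0,0,0,0]]}}

```text
clock: 25.83
position: [0.5404, -0.2812, 0.1572]
tool_rot: [-3.141, -0.005, 0.669]
force: [1.1, -0.2, -1.3]
grip_width: 0.0614
```

>>> {"name": "apply_moves", "arguments": {"steps": [[0,0,0,0],[0,0,0,0],[0,0,-1,0],[0,0,-2.5,0],[0,0,-4,0],[2,0,-4,0],[4,0,-4,0],[6,0,-4,0],[8,0,-4,0],[9,0,-4,0]]}}

```text
clock: 26.67
position: [0.6077, -0.2302, 0.1981]
tool_rot: [3.142, -0.002, 0.662]
force: [0.2, 1.0, -0.8]
grip_width: 0.0614
```

```bash
python3 - <<'E'
from fit import *
np.set_printoptions(precision=3,suppress=True,linewidth=200)
fz=[];ims=[]
for _ in range(8):
    s=cams.grab_frame("side");o=telemetry.observe();fz.append(o["force"][2]);ims.append(s["color"].astype(float))
print(o["position"],np.mean(fz),np.std(fz),o["clock"])
c=np.mean(ims,0);rb=(c[...,0]-c[...,2]).round().astype(int)
print(rb[194:218,352:382:1])
x=grip3(s,o,(-.04,.0085,-.16));print(*x)
yaw=o["tool_rot"][2]+np.pi;R=Rn.from_euler('ZY',[yaw,-np.radians(x[1])]).as_matrix();T=x[4]-R@[.065,0,.003]
q=proj(s,[T+R@np.array(p) for p in((-.065,-.031,0),(-.065,.031,.032),(.065,-.031,0),(.065,.031,.032))]);print(q)
l,t0=q.min(0).astype(int);r,b=q.max(0).astype(int)+1
rg=(c[...,0]-c[...,1])[t0:b,l:r];print("tier red px",(rg>10).sum(),np.argwhere(rg>10)[:10]+[t0,l])
E
```

```text
[ 0.605 -0.234  0.197] -0.5781612588618642 0.39572786353818273 27.0667
[[-4 -5 -4 -4 -4  0  0 -1  0 -1  1  0  2  1 -1 -2  0  0  1  1 -1 -1  0  2 -3 -4 -3 -4 -4 -3]
 [-4 -5 -4 -2  0  2 -1  0 -1 -1 -1  2  1  2  0  1  0  1 -1  0 -1  2  0  0 -3 -5 -4 -4 -4 -5]
 [-2 -2 -2 -3 -1  1  3  2  0 -1  0  0  1  0  0 -1  2  0  0 -1  0  2 -1  0 -1 -1 -2 -3 -4 -3]
 [-2 -1 -2 -2  0  1 -1  0  0 -1  1  2  2  1  0  0  2  2  0  0  0 -1 -1  0 -2 -2 -2 -1 -2 -4]
 [-1 -2 -2 -2 -1 -1  0  0 -2  1 -1 -1  0  0 -2 -1  0  0 -1  1  0 -1  2  0 -1  0 -1 -2 -3 -3]
 [-1 -2 -3 -2  0 -1  1  1  1 -1  0 -2 -2 -1 -2  0  0 -2 -1 -1  0 -1 -1  0 -2 -2 -3 -2 -3 -1]
 [-3 -2 -2 -2 -1  2  1 -1 -1  4 12 12 13 11  8 -2  1  0  1  1  1  2 -1 -1 -1 -2 -3 -3 -3 -1]
 [-2 -2 -2 -2  1  0  0  0 -1 14 28 24 18 19 23 10  0  0 -1 -1 -1  0 -1 -2 -2 -2 -1 -2  0 -2]
 [-3 -2 -2 -2 -2 -2 -2 -1  0 15 25 24 26 24 23 11 -2  0  0 -1 -1  0 -1 -2 -2 -3 -1 -4 -1 -2]
 [-1 -3 -4  0 -1 -2  1  9 11 12 16 17 22 19 16 17 -2 -1 -2 -2 -2  0  0 -1 -1 -1 -3 -3 -2 -2]
 [-2 -2 -1  0 -1  0 11 24 17 17 16 11 20 19 15 19 23 11 12 -1 -1  0  0 -1 -2 -2 -2 -2 -3 -2]
 [-3 -
[... 788 characters left out ...]
20  7  0 -1 -1 -3 -6 -6 -5 -6 -6 -5 -5 -5]
 [-7 -6 -7 -7 -4 -3  0 -1 -2  0 -1 -1 -2 -1  3 10  6 -3 -1 -1 -3 -4 -5 -5 -6 -7 -6 -5 -5 -4]
 [-7 -8 -7 -6 -6 -4 -3 -2 -1  0 -1  0 -1 -3  0 -2 -2 -2 -2 -3 -4 -5 -5 -5 -6 -7 -6 -4 -4 -5]
 [-4 -5 -6 -6 -8 -6 -6 -6 -7 -5 -3 -3 -2 -1 -2 -4 -3 -5 -4 -5 -5 -5 -5 -7 -6 -7 -5 -3 -6 -5]
 [-3 -3 -5 -6 -6 -5 -6 -6 -5 -5 -5 -5 -6 -4 -5 -6 -5 -6 -6 -6 -7 -7 -8 -7 -8 -4 -2 -3 -6 -5]]
[-0.04   0.008] -9.399968384360546 0.3327965029333947 lip [ 0.524 -0.297  0.202]
[[289.527 145.99 ]
 [288.48  125.248]
 [340.047 152.383]
 [337.593 131.833]]
tier red px 179 [[125 316]
 [125 317]
 [125 318]
 [125 319]
 [125 320]
 [125 321]
 [125 322]
 [125 323]
 [125 324]
 [125 325]]
```

Blob in the tube (columns 357-371, rows 200-214) fits a pile of dice, and the weight dropped from about 1.7 N to 0.6 N, so the tier is empty. The fingertips now stick out below the tier, so I must set it down on a free patch and re-grip higher before stacking.

```bash
python3 - <<'E'
from h import *
go((.53,-.085,.197,95),(.455,.064,.15,152))
E
```

```text
[  3.18 -16.36   0.04] turn -1.0 rows 8.0
[15.5  -6.17  4.7 ] turn -0.995 rows 8.0
```

>>> {"name": "apply_moves", "arguments": {"steps": [[3.2,-16.4,0,-1.0],[3.2,-16.4,0,-1.0],[3.2,-16.4,0,-1.0],[3.2,-16.4,0,-1.0],[3.2,-16.4,0,-1.0],[3.2,-16.4,0,-1.0],[3.2,-16.4,0,-1.0],[3.2,-16.4,0,-1.0],[3.2,-16.4,0,-1.0],[3.2,-16.4,0,-1.0]]}}

```text
clock: 27.9
position: [0.5301, -0.0844, 0.1974]
tool_rot: [-3.142, -0.0, 1.654]
force: [-0.7, 0.4, -0.8]
grip_width: 0.0613
```

>>> {"name": "apply_moves", "arguments": {"steps": [[15.5,-6.2,4.7,-1.0],[15.5,-6.2,4.7,-1.0],[15.5,-6.2,4.7,-1.0],[15.5,-6.2,4.7,-1.0],[15.5,-6.2,4.7,-1.0],[15.5,-6.2,4.7,-1.0],[15.5,-6.2,4.7,-1.0],[15.5,-6.2,4.7,-1.0],[15.5,-6.2,4.7,-1.0],[15.5,-6.2,4.7,-1.0]]}}

```text
clock: 28.73
position: [0.4549, 0.0649, 0.1502]
tool_rot: [-3.142, -0.0, 2.651]
force: [0.1, 0.1, -1.7]
grip_width: 0.0613
```

```bash
python3 - <<'E'
from fit import *
np.set_printoptions(precision=4,suppress=True)
s=cams.grab_frame("side")
o=telemetry.observe();print(o["position"],o["tool_rot"],o["qpos"],o["force"],o["clock"],o["grip_width"])
print(*grip3(s,o,(-.04,.0085,-.16)))
go((.455,.064,.002,152))
t=cams.grab_frame("top")
print(cams.pinpoint("top","die0"),cams.find_in("top","die0"))
E
```

```text
[0.4549 0.0649 0.1503] [-3.1415 -0.0001  2.6512] [ 0.3649  0.4912 -0.8196  2.0693  0.507   0.7894  0.3156] [ 0.9323  0.7551 -1.3008] 28.7833 0.06170074212348477
[-0.0351  0.0095] -15.251911161400287 0.4021625392396233 lip [0.5386 0.0202 0.1447]
[-0.05 -0.07 14.83] turn -0.002 rows 3.6
[{'uv': [387.3, 250.7], 'score': 0.57}, {'uv': [387.9, 241.4], 'score': 0.55}] [{'box': [348.3, 163.0, 32.3, 32.9], 'score': 0.43}, {'box': [221.5, 264.6, 22.5, 13.6], 'score': 0.41}]
```

>>> {"name": "apply_moves", "arguments": {"steps": [[0,0,4,0],[0,0,8,0],[0,0,11,0],[0,0,12,0],[0,0,13,0],[0,0,13.8,0],[0,0,14.3,0],[0,0,14.8,0],[0,0,14.8,0],[0,0,14.8,0]], "force": 20}}

```text
clock: 29.77
position: [0.4553, 0.0651, 0.0028]
tool_rot: [3.141, 0.001, 2.658]
force: [-0.3, 0.1, -0.7]
grip_width: 0.0616
```

>>> {"name": "apply_moves", "arguments": {"steps": [[0,0,0,0],[0,0,0,0],[0,0,0,0],[0,0,0,0],[0,0,0,0],[0,0,-2,0],[0,0,-5,0],[0,0,-8,0],[0,0,-10,0],[0,0,-10,0]], "claw": 0}}

```text
clock: 30.6
position: [0.4564, 0.0654, 0.1056]
tool_rot: [3.139, 0.004, 2.658]
force: [1.8, 0.5, 0.3]
grip_width: 0.0853
```

```bash
python3 - <<'E'
from fit import *
np.set_printoptions(precision=4,suppress=True)
s=cams.grab_frame("side");t=cams.grab_frame("top")
o=telemetry.observe();print(o["position"],o["tool_rot"],o["clock"],o["grip_width"])
for F in([s],[t],[s,t]): print(*fit(F,TIER,green,[.49,.045,-.49],flat(0),[.01,.01,.1]))
print("side cop",[c for c in copper(s,0) if 180<c[0][0]<400 and 180<c[0][1]<330]);
E
```

```text
[0.4553 0.0649 0.1028] [3.1411 0.0014 2.6581] 30.7 0.08547986795747364
[ 0.49    0.0468 -0.5085] 0.1006110680781479
[ 0.499   0.0406 -0.4347] 0.8495582080297628
[ 0.4897  0.0466 -0.5113] 0.9518177730855488
side cop [([272, 229], 5), ([257, 237], 86), ([226, 254], 2)]
```

```bash
python3 - <<'E'
from h import *
go((.4848,.0497,.103,150.9),(.4848,.0497,.001,150.9))
E
```

```text
[-3.32  0.03 -0.02] turn 0.024 rows 0.8
[-0.  -0.  10.2] turn 0.0 rows 2.4
```

>>> {"name": "apply_moves", "arguments": {"steps": [[-3.3,0,0,0.024],[-3.3,0,1,0.024],[-3.3,0,4,0.024],[-3.3,0,7,0.024],[-3.3,0,9,0.024],[-3.3,0,10,0.024],[-3.3,0,10.2,0.024],[-3.3,0,10.2,0.024],[-3.3,0,10.2,0.024],[-3.3,0,10.2,0.024]]}}

```text
clock: 31.53
position: [0.4847, 0.0499, 0.0013]
tool_rot: [3.141, 0.001, 2.635]
force: [-0.3, 0.5, 0.4]
grip_width: 0.0854
```

>>> {"name": "apply_moves", "arguments": {"steps": [[0,0,0,0],[0,0,0,0],[0,0,0,0],[0,0,0,0],[0,0,0,0],[0,0,0,0],[0,0,0,0],[0,0,0,0],[0,0,0,0],[0,0,0,0]], "claw": 1, "force": 50}}

```text
clock: 32.37
position: [0.4846, 0.0497, 0.0011]
tool_rot: [3.141, 0.001, 2.635]
force: [-3.6, -1.1, 14.2]
grip_width: 0.0612
```

```bash
python3 - <<'E'
from fit import *
np.set_printoptions(precision=4,suppress=True)
s=cams.grab_frame("side")
o=telemetry.observe();print(o["position"],o["tool_rot"],o["force"],o["clock"],o["grip_width"])
print(*fit([s],TIER,green,[.49,.0468,-.508],flat(0),[.01,.01,.1]))
go((.4848,.0497,.14,150.9),(.4375,.3384,.14,151.35))
E
```

```text
[0.4846 0.0497 0.0011] [3.1413 0.0013 2.6348] [-3.099  -2.4311 13.154 ] 32.4167 0.0611591584370592
[ 0.4892  0.0465 -0.5189] 0.2705511946864487
[ -0.04   0.01 -13.89] turn 0.001 rows 3.3
[18.17 22.93  0.  ] turn -0.008 rows 7.0
```

The 13 N upward force suggests the pads pressed the tier down as they closed, or the tips sit low. Re-grip 7 mm higher for clearance over the lower tier.

>>> {"name": "apply_moves", "arguments": {"steps": [[0,0,0,0],[0,0,0,0],[0,0,0,0],[0,0,0,0],[0,0,-0.3,0],[0,0,-0.7,0],[0,0,-0.7,0],[0,0,-0.7,0],[0,0,-0.7,0],[0,0,-0.7,0]], "claw": 0}}

```text
clock: 33.25
position: [0.4841, 0.0498, 0.0073]
tool_rot: [-3.142, -0.0, 2.635]
force: [-0.0, 0.2, 1.8]
grip_width: 0.0856
```

>>> {"name": "apply_moves", "arguments": {"steps": [[0,0,0,0],[0,0,0,0],[0,0,0,0],[0,0,0,0],[0,0,0,0],[0,0,0,0],[0,0,0,0],[0,0,0,0],[0,0,0,0],[0,0,0,0]], "claw": 1, "force": 40}}

```text
clock: 34.08
position: [0.4842, 0.05, 0.0074]
tool_rot: [3.142, 0.0, 2.635]
force: [-0.4, -0.1, 6.4]
grip_width: 0.0613
```

>>> {"name": "apply_moves", "arguments": {"steps": [[0,0,-0.3,0],[0,0,-1,0],[0,0,-3,0],[0,0,-6,0],[0,0,-9,0],[0,0,-12,0],[0,0,-14,0],[0,0,-14,0],[0,0,-14,0],[0,0,-14,0]]}}

```text
clock: 34.92
position: [0.4838, 0.0496, 0.147]
tool_rot: [-3.141, -0.0, 2.635]
force: [0.3, 0.1, -1.4]
grip_width: 0.0613
```

```bash
cat >> fit.py <<'E'
def heldflat(s,o,x0,step=(.004,.004,.06)):
    """local grip x, lip height offset: returns centre & yaw with tilt free"""
    pz=lambda x:(np.array([x[0],x[1],x[4]]),Rn.from_euler('ZY',[x[2],-x[3]]).as_matrix())
    return fit([s],TIER,green,x0,pz,[.005,.005,.05,.05,.005],55)
E
python3 - <<'E'
from fit import *
np.set_printoptions(precision=4,suppress=True)
s=cams.grab_frame("side")
o=telemetry.observe();p=o["position"];print(p,o["tool_rot"],o["force"],o["clock"],o["grip_width"])
x0=[p[0]+.0052,p[1]-.0029,-.5065,0,p[2]-.008]
print(x0,*heldflat(s,o,x0))
go((.4375,.3384,p[2],151.35))
E
```

```text
[0.4837 0.0497 0.1467] [-3.1409 -0.0009  2.6348] [ 0.4496 -0.2519 -1.9115] 34.9667 0.061123318045152635
[np.float64(0.4888516554292307), np.float64(0.04678802008304603), -0.5065, 0, np.float64(0.1386895169934094)] [ 0.4905  0.0415 -0.509  -0.035   0.1356] 0.17534047730862823
[18.05 23.    0.  ] turn -0.007 rows 7.0
```

>>> {"name": "apply_moves", "arguments": {"steps": [[1.5,2,0,-0.007],[4,5.1,0,-0.007],[6.5,8.3,0,-0.007],[9,11.5,0,-0.007],[11.5,14.7,0,-0.007],[14,17.8,0,-0.007],[16,20.4,0,-0.007],[17.5,22.3,0,-0.007],[18.05,23,0,-0.007],[18.05,23,0,-0.007]]}}

```text
clock: 35.8
position: [0.4364, 0.3408, 0.1464]
tool_rot: [-3.141, -0.002, 2.645]
force: [-0.7, 0.1, -0.1]
grip_width: 0.0615
```

>>> {"name": "apply_moves", "arguments": {"steps": [[0,0,2,0],[0,0,4.5,0],[0,0,7,0],[0,0,8,0],[0,0,8.5,0],[0,0,8.5,0],[0,0,8.5,0],[0,0,8.5,0],[0,0,8.5,0],[0,0,8.5,0]]}}

```text
clock: 36.63
position: [0.4384, 0.3387, 0.0631]
tool_rot: [3.141, 0.001, 2.642]
force: [0.1, 1.3, -1.2]
grip_width: 0.0612
```

```bash
python3 - <<'E'
from fit import *
np.set_printoptions(precision=4,suppress=True)
s=cams.grab_frame("side");t=cams.grab_frame("top")
o=telemetry.observe();p=o["position"];print(p,o["tool_rot"],o["force"],o["clock"])
# joint silhouette fit of both tiers (side view): base known, held free
z=p[2]-.0074
B=lambda x:(np.array([x[0],x[1],0]),Rn.from_euler('z',x[2]).as_matrix())
roi=(165,300,110,115);m=rgbmask(s,roi,green)
cost=lambda x:(lambda k:1-(k&m).sum()/(k|m).sum())(sil(s,TIER,*B(x[:3]),roi)|sil(s,TIER,np.array([x[3],x[4],z]),Rn.from_euler('z',x[5]).as_matrix(),roi))
x=np.array([.4428,.3355,-.5,.4428,.3355,-.5])
for _ in range(3):
    r=minimize(cost,x,method="Nelder-Mead",options=dict(initial_simplex=np.vstack([x]+[x+np.eye(6)[i]*[.006,.006,.05,.006,.006,.05][i] for i in range(6)]),maxiter=500,xatol=1e-5,fatol=1e-6));x=r.x
print(x,r.fun)
print("base only",[tuple(np.round(v["uv"],1)) for v in cams.pinpoint("side","base_tier")[:2]])
E
```

```text
[0.4382 0.3387 0.0628] [3.141  0.0004 2.6417] [ 0.5087 -0.1861 -1.0768] 36.7333
[ 0.443   0.3343 -0.4862  0.4399  0.337  -0.5121] 0.12872005044136192
base only [(np.float64(223.8), np.float64(377.0))]
```

```bash
cat > two.py <<'E'
from fit import *
np.set_printoptions(precision=4,suppress=True)
def two(f,z,free=True,x=(.4428,.3352,-.5,.4428,.3352,-.5),roi=(165,300,110,115)):
    m=rgbmask(f,roi,green)
    dark=rgbmask(f,roi,lambda h:(h[...,1]<90)&(h[...,2]<75));v=cv2.bitwise_not(cv2.dilate(dark,np.ones((5,5))));m&=v
    def cost(x):
        k=sil(f,TIER,np.array([x[0],x[1],0]),Rn.from_euler('z',x[2]).as_matrix(),roi)|sil(f,TIER,np.array([x[3],x[4],z if len(x)<7 else x[6]]),Rn.from_euler('z',x[5]).as_matrix(),roi)
        k&=v;return 1-(k&m).sum()/(k|m).sum()
    x=np.array(x)
    if free: x=np.r_[x,z]
    st=[.006,.006,.05,.006,.006,.05,.004]
    for _ in range(4):
        n=len(x);r=minimize(cost,x,method="Nelder-Mead",options=dict(initial_simplex=np.vstack([x]+[x+np.eye(n)[i]*st[i] for i in range(n)]),maxiter=500,xatol=1e-5,fatol=1e-6));x=r.x
    d=x[3:5]-x[:2];H=np.array([np.cos(x[2]),np.sin(x[2])]);print(x,r.fun,"rel along/lat mm",d@H*1e3,(-d[0]*H[1]+d[1]*H[0])*1e3,"yaw",np.degrees(x[5]-x[2]))
E
python3 - <<'E'
from two import *
s=cams.grab_frame("side");o=telemetry.observe();z=o["position"][2]-.0074;print(z,o["position"])
two(s,z,False);two(s,z,True)
E
```

```text
0.05511982794609106 [0.4381 0.3386 0.0625]
[ 0.443   0.3344 -0.4865  0.4442  0.3358 -0.4791] 0.043920440763713264 rel along/lat mm 0.3615589528729862 1.8662933907471033 yaw 0.42145211501202795
[ 0.443   0.3343 -0.4869  0.4437  0.3366 -0.4796  0.056 ] 0.04397546522507534 rel along/lat mm -0.48946832971420845 2.3447321067340154 yaw 0.41623472810141954
```

Held tier is 2 mm off sideways, otherwise aligned. Correct, and lower to just touch.

>>> {"name": "apply_moves", "arguments": {"steps": [[0,-0.15,0.3,0],[0,-0.15,0.8,0],[0,-0.15,1.3,0],[0,-0.15,1.7,0],[0,-0.15,1.9,0],[0,-0.15,2.0,0],[0,-0.15,2.0,0],[0,-0.15,2.0,0],[0,-0.15,2.0,0],[0,-0.15,2.0,0]]}}

```text
clock: 37.67
position: [0.4374, 0.3373, 0.0425]
tool_rot: [3.141, 0.0, 2.642]
force: [1.0, 0.2, -0.0]
grip_width: 0.0616
```

```bash
python3 - <<'E'
from two import *
s=cams.grab_frame("side");o=telemetry.observe();z=o["position"][2]-.0074;print(z,o["position"],o["force"],o["clock"])
two(s,z,False);two(s,z,True)
E
```

```text
0.0350668255443112 [0.4374 0.3373 0.0425] [ 0.6036 -0.1405 -0.5354] 37.7167
[ 0.4431  0.334  -0.482   0.4437  0.3347 -0.4796] 0.04123774384899204 rel along/lat mm 0.20139969157965176 0.8055014140220188 yaw 0.14017795776780473
[ 0.4429  0.3341 -0.482   0.4442  0.3342 -0.4746  0.0347] 0.041294211072875675 rel along/lat mm 1.0912208229439386 0.6831972574495783 yaw 0.4260948817977798
```

Aligned within 1 mm. Lower the last 2.5 mm, release and rise straight up.

>>> {"name": "apply_moves", "arguments": {"steps": [[0,-0.05,0.1,0],[0,-0.05,0.2,0],[0,-0.05,0.25,0],[0,-0.05,0.27,0],[0,-0.05,0.27,0],[0,-0.05,0.27,0],[0,-0.05,0.27,0],[0,-0.05,0.27,0],[0,-0.05,0.27,0],[0,-0.05,0.27,0]], "force": 20}}

```text
clock: 38.55
position: [0.4371, 0.3368, 0.0397]
tool_rot: [3.142, 0.0, 2.642]
force: [-0.5, -0.3, -0.2]
grip_width: 0.0612
```

>>> {"name": "apply_moves", "arguments": {"steps": [[0,0,0,0],[0,0,0,0],[0,0,0,0],[0,0,0,0],[0,0,0,0],[0,0,0,0],[0,0,-0.5,0],[0,0,-2,0],[0,0,-4,0],[0,0,-6,0]], "claw": 0}}

```text
clock: 39.38
position: [0.4367, 0.3368, 0.1004]
tool_rot: [-3.141, -0.001, 2.642]
force: [0.6, 0.0, 0.7]
grip_width: 0.0857
```

>>> {"name": "apply_moves", "arguments": {"steps": [[0,0,-4,0],[0,0,-8,0],[0,0,-12,0],[0,0,-15,0],[0,0,-15,0],[0,0,-15,0],[0,0,-15,0],[0,0,-15,0],[0,0,-15,0],[0,0,-15,0]]}}

```text
clock: 40.22
position: [0.4367, 0.3367, 0.2489]
tool_rot: [-3.14, -0.001, 2.642]
force: [0.4, 0.1, -0.1]
grip_width: 0.0854
```

```bash
python3 - <<'E'
from two import *
s=cams.grab_frame("side");t=cams.grab_frame("top");o=telemetry.observe();print(o["position"],o["force"],o["clock"],o["grip_width"])
two(s,.032,False);two(s,.032,True)
print("die top",[(np.round(x["uv"]).tolist(),round(x["score"],2)) for x in cams.pinpoint("top","die0")])
print("funnel",*fit([s],[cyl(23,90,60,134)],orange,[.4537,-.3505],pos(0),[.01,.01],60))
for n in "tumbler mug chest paint deck candle jar dragon".split():
    print(n,[np.round(onz(s,y["uv"],0)[:2],3).tolist() for y in cams.pinpoint("side",n)[:1]])
for n in("side","top"):
    f=s if n=="side" else t
    print(n,"copper",[c for c in copper(f,0) if c[1]>3])
c=t["color"].astype(int);print("throat",proj(t,[[.454,-.35,.03],[.454,-.35,.09]]))
u,v=proj(t,[[.454,-.35,.03]])[0].astype(int);print((c[...,0]-c[...,2])[v-10:v+11,u-11:u+12]);print(c[...,0][v-10:v+11,u-11:u+12])
E
```

```text
[0.4369 0.3368 0.2491] [0.2886 0.2032 0.033 ] 40.3167 0.08545837387616913
[ 0.4431  0.334  -0.4886  0.4412  0.3354 -0.4945] 0.020559481527589574 rel along/lat mm -2.3410029632572975 0.36431825698614967 yaw -0.33400103806246284
[ 0.4429  0.334  -0.4833  0.4414  0.335  -0.4927  0.0313] 0.01990396246471904 rel along/lat mm -1.8144367102875356 0.127920796410524 yaw -0.5415335845636619
die top [([385.0, 242.0], 0.5), ([384.0, 248.0], 0.38)]
funnel [ 0.4539 -0.3494] 0.23479793528893367
tumbler [[0.715, 0.013]]
mug [[0.668, -0.262]]
chest [[0.72, 0.278]]
paint [[0.413, -0.005]]
deck [[0.371, -0.143]]
candle [[0.387, 0.158]]
jar [[0.46, -0.359]]
dragon [[0.59, 0.112]]
side copper [([470, 69], 5), ([475, 69], 7), ([471, 77], 17), ([476, 75], 6), ([473, 88], 122), ([142, 253], 5), ([135, 254], 7)]
top copper [([2, 94], 7), ([129, 102], 4), ([156, 101], 5), ([17, 103], 5), ([26, 112], 104), ([243, 111], 8), ([251, 111], 10), ([237, 117], 10), ([259, 116], 11), ([236, 128], 14), ([252, 133], 83), ([124, 182], 15), ([122, 180], 4), ([307, 198], 126), ([124, 200], 16), ([322, 205], 13), ([320, 215
[... 3486 characters left out ...]
 91  91  92 145 128]
 [134 142 141 141 141 141 141 140 152 149 103  97  97  87 104 124 123  96
   86  89 122 140 119]
 [160 140 141 141 141 140 141 140 139 155 147 134 151 138 151 146 101  82
   95 125 143 121 106]
 [140 144 142 141 141 140 141 135 127 126 143 172 177 170 150 109  88 110
  160 160 124 107 109]
 [111 138 131 130 129 129 128 129 127 127 124 122 128 142 148 157 160 153
  127 110 109 109 109]
 [ 79 129 129 129 129 129 128 128 128 126 125 124 121 120 117 116 114 113
  112 112 111 111 109]
 [ 60 103 145 131 129 129 128 127 126 126 124 124 123 121 120 118 117 115
  114 113 112 111 110]
 [ 91  69 107 136 129 129 127 127 127 126 124 124 122 121 120 119 118 116
  114 114 113 112 111]]
```

```bash
python3 - <<'E'
from h import *
for n in("side","top"):
    f=cams.grab_frame(n);now=cv2.cvtColor(f["color"],cv2.COLOR_RGB2GRAY)
    old=cv2.cvtColor(cv2.resize(cv2.imread(f"pics/{n}0.png"),(560,420),interpolation=cv2.INTER_AREA),cv2.COLOR_BGR2GRAY)
    P=dict(side=dict(mug=(283,190),tumbler=(210,232),chest=(127,297),paint=(322,270),deck=(363,250),candle=(297,318),jar=(368,190),pink=(325,180),small=(153,345)),
      top=dict(mug=(366,180),tumbler=(275,170),chest=(193,172),paint=(284,260),deck=(332,272),candle=(233,270),jar=(396,245),pink=(424,192),small=(170,216)))[n]
    for k,(u,v) in P.items():
        r=24;T=old[v-r:v+r,u-r:u+r];S=now[v-r-6:v+r+6,u-r-6:u+r+6]
        m=cv2.matchTemplate(S,T,cv2.TM_CCOEFF_NORMED);_,mx,_,l=cv2.minMaxLoc(m);print(n,k,"shift",(l[0]-6,l[1]-6),round(mx,3))
E
```

```text
side mug shift (0, 0) 0.871
side tumbler shift (0, 0) 0.672
side chest shift (0, 0) 0.997
side paint shift (0, 0) 0.618
side deck shift (0, 0) 0.783
side candle shift (0, 0) 0.87
side jar shift (0, 0) 0.875
side pink shift (0, 0) 0.989
side small shift (0, 0) 0.998
top mug shift (0, 0) 0.998
top tumbler shift (0, 0) 0.995
top chest shift (0, 0) 0.998
top paint shift (0, 0) 0.503
top deck shift (0, 0) 0.797
top candle shift (0, 0) 0.534
top jar shift (0, 0) 0.54
top pink shift (0, 0) 0.992
top small shift (0, 0) 0.763
```

Nothing has shifted. Handing in.

```bash
python3 -c "
from workcell import workorder,telemetry
print(workorder.job_done(),telemetry.observe()['clock'])"
```

```text
the job is handed in; nothing more can be done
the job is handed in; nothing more can be done
```

I handed the job in at about 41 s on the robot's clock, and all three parts look done. The exact die count in the jar is the least certain check.

- **Dragon:** I moved it first, and it stands upright on the coaster, about 1–2 mm from the middle.
- **Dice:** The tool cannot tilt, so I tipped the tier in the grip by pressing its tail on the fixed ramp edge. I then shook the dice into the funnel without touching them.
    - The side camera shows a pile in the tube that fits four dice. The top camera shows only three distinctly, and the detector found two.
    - Force on the wrist fell from about 1.6 N to 0.6 N, which matches an empty tier. I saw no dice anywhere else.
- **Stacking:** I set the empty tier down, gripped it higher and placed it on the lower one. The last fit puts it about 2 mm off lengthwise, less than 0.5 mm off sideways and about 0.5° off in yaw. I left it at that.
- **Other things:** Comparing pictures from before and after showed no shift of the jar, the pink tier, the small dragon or any other bystander. Some matches were weak (0.5–0.6), probably because shadows or the arm had moved. The lower tier's fitted position changed by about 1 mm, within the noise.

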